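# Mount the film reel on the rewinder's slanted spindle

### The job

Pick up the single-flanged film reel and slide it, boss outwards, down along the rewinder's slanted spindle; then, with the reel itself, push the stiff cork-faced drag collar in until it bottoms. Go by feel and gently, never leaning on the spindle or the collar with more than about 2.5 kg of force; leave the reel resting on the spindle and let go, and do not shift the other things on the shelf.

Things in the scene. Friction and masses are not known exactly. Their poses are not given: they have to be found in the camera images.
- reel: Reel: round metal flange 140 mm across, 5 mm thick, lying flat, left or right on the shelf; in its middle stands a steel boss (cylinder 42 mm across, top 42 mm above the underside) to grip across its diameter. An open 17 mm bore runs right through. 0.2 to 0.37 kg. Origin: centre of the underside (flange face); z is the bore axis, pointing out of the boss.
- stand: The rewinder's dark iron stand, fixed to the shelf, base plate 150 x 130 mm and 14 mm thick. Origin: on the shelf surface, 90 mm straight below the root of the spindle; z up. The spindle leans towards the stand's -x. It carries the spindle, the stop sleeve and the drag collar.
- spindle: The slanted round steel spindle, 14 mm thick, rounded tip, leaning 40 degrees from vertical towards the robot's side. Origin: its root; z points up along its axis to the tip, which lies at z = 105 mm. A brass stop sleeve (38 mm across) is clamped round its lower part; its place varies by 20 mm and is not measured.
- drag (a joint): Travel of the cork-faced drag collar (42 mm across), which sits on the sleeve, towards the root: 0 = fully out (as at the start), 0.008 m = bottomed on the sleeve. It slides at a steady resistance of about 6 N, then meets a rubber buffer (about 5 N more per mm, for 5 mm) and stays in. Fully out, its face lies somewhere between z = 44 and 64 mm on the spindle, depending on the sleeve.
- tin: Closed round film tin, 113 mm across, 32 mm high; bystander. Origin: centre of its underside.
- jar: Brown stoneware jar with cork, 86 mm across, 92 mm high; bystander. Origin: centre of its underside.
- clamp: Steel carbon clamp, 100 mm long, with a brass screw 64 mm high; bystander. Origin: underside, middle of the bar.
- focus_knob: Bronze focusing knob, 52 mm across, 36 mm high, standing on its narrow stem; bystander. Origin: centre of its underside.
- crank: Cork-handled brass rewind rod lying on the shelf, 190 mm long, 22 mm thick; bystander. Origin: underside, near its middle; x along it towards the brass end.
- splicer: Flat wood and brass splicing block, 160 x 50 mm, 18 mm high; bystander. Origin: centre of its underside.

How it is judged:
By the outcome, as a careful person would: the job done as asked, in the order asked, and still so for the second after the job is handed in, with the robot touching nothing.
It also fails if it takes over 48 s, if anything falls off the work surface, if the arm or the gripper's body presses on something with over 40 N, if the wrist force passes 120 N, or if a joint passes its speed limit or range.

### The arm

A 6-joint arm with a two-finger parallel gripper is mounted at the origin on the work surface. World frame = base frame: x ahead of the robot, y to its left, z up, the work surface at z = 0. Lengths are in m, angles in degrees, forces in N, time in s.
With the tool pointing down it reaches from about 0.4 to 0.825 m from the base axis. Payload 7 kg.
Tool frame: the origin (TCP) lies midway between the tips of the shut fingers; the grasp point (between the pads) lies 19 mm behind it; z points along the fingers, y is the line along which they close (so a half turn about z gives the same grasp; the last joint's range is limited). The gripper opens to 88 mm and grips with 3 to 60 N. Pads are 19 mm wide; open, the fingers measure 130 mm over their backs; the gripper's body (78 mm by 193 mm) begins 47 mm behind the grasp point.
Start: joints at [-58.436, 20.546, 0.682, 0, -70.136, -16.507], TCP at [0.175, -0.652, 0.227] pointing down, gripper open.
Joint ranges: [-176.03, 176.03], [-82.01, 121.73], [-58.28, 71.71], [-173.87, 95.51], [-174.79, -0.11], [-173.66, 173.66]. Speed limits (degrees/s): [136.94, 136.94, 172.46, 180, 180, 180].

### API

Orientations are given as [roll, pitch, yaw] about the fixed x, y, z axes, in that order (R = Rz(yaw) Ry(pitch) Rx(roll)).
In Python, from plant import ctrl gives the robot as it stands. The module is installed in compiled form; this text tells all that it offers.
- The arm moves only by the tool send_rows, never from a script. Its argument "plan" is a list that holds one entry, the list of rows, each a list of 6 numbers: the shift along the tool's x, y, z in cm, then the turn, a rotation vector about the tool's x, y, z in degrees. A call has 1 to 8 rows; each row is the pose to reach, as a shift and turn from the pose commanded when the call began, along the tool's axes at that moment; what a row does not reach only later rows make up. A row lasts 1/12 s, in which the tool goes at most 41.7 mm and 7.16 degrees, less where a joint would pass 70% of its speed; a pose out of reach is approached as far as the arm can. A call with a gripper value outside its range is refused whole. "fingers" is the opening, from 0 (shut) to 1 (fully open), set as the call begins (left out, the last holds). The fingers move at their own pace and stop on an object; the grip force is fixed at half the most. Time passes only in rows, so rows that repeat a pose let the fingers close. It gives the time, the measured TCP pose, the force, the opening and the grip force at its end, in the units of the state.
- ctrl.get_obs(): the state, without advancing time (a new reading comes with each control period).
- ctrl.snapshot(name): name is "scene" or "top" or "wrist"; returns a dict with "img" (480x640x3 uint8, red, green, blue), "K" (3x3 intrinsics, pixels), "pose" (4x4, takes a point from camera to world coordinates). Camera axes: x right, y down, z forward; pixel columns grow to the right and rows downward; lengths in m; the calibration is good to about 2 mm. A picture is of the moment at which its call begins. There is no depth.
- ctrl.close_job(): hands the job in; it is judged then, once.
The state is a dict: "clock": time; "joint_pos": joint angles; "qvel": joint speeds; "tau": joint torques, N m; "tool_pos": TCP position; "orientation": TCP orientation; "force": force on the tool from outside, world axes, zero at the start; "moment": the same for the moment, N m; "opening": finger opening in m; "gripper_force": force on a finger pad.
Only numpy, scipy, OpenCV 4.12 (cv2) and the standard library are available. Lean on these libraries where they do the work, as an engineer would, in place of code of your own. Each camera call takes 0.05 s, during which the arm holds its last target. There are 200 camera calls.

## Working session

There is one attempt and no reset: what is moved stays moved. The work goes in short steps, Python scripts to look and compute and a tool call to move; the robot and the scene stay as the last step left them, time stands still between calls to the robot, and variables do not carry over. Pictures are saved under pics/ and viewed, at most 10 in all, crops included, and the job is handed in when it is done.

Besides the shell and the picture viewer there is one more tool, called after "Request:" by a JSON object that holds its "method" and its "body". send_rows: Moves the arm, as the interface text tells. Its arguments: {"type":"object","properties":{"plan":{"type":"array","items":{"type":"array","items":{"type":"array","items":{"type":"number"}}}},"fingers":{"type":"number"}},"required":["plan"]}

```bash
mkdir -p pics; ls; python3 - <<'E'
from plant import ctrl
import cv2,numpy as np
o=ctrl.get_obs();print(o)
for n in("scene","top"):
    s=ctrl.snapshot(n);cv2.imwrite(f"pics/{n}0.png",s["img"][...,::-1]);np.savez(f"{n}0.npz",**s);print(n,s["K"].round(1).tolist(),s["pose"].round(4).tolist())
E
```

```text
pics
{'clock': 0.0, 'joint_pos': array([-5.84376817e+01,  2.05910261e+01,  6.32933741e-01, -2.04113820e-02,
       -7.01363118e+01, -1.65066304e+01]), 'qvel': array([-0.09187535, -0.05585536,  0.03089322,  0.05438272,  0.04231762,
       -0.01598566]), 'tau': array([ 1.60618525e-03, -5.82715952e+01,  2.93046838e+01,  6.99696645e+00,
        6.85940424e-03, -1.86377606e-04]), 'tool_pos': array([ 0.17517524, -0.65135352,  0.22562002]), 'orientation': array([ 1.79904034e+02, -8.42819260e-03, -1.64951256e+02]), 'force': array([-0.57680891, -0.48756838,  0.23002997]), 'moment': array([ 0.02014673, -0.00655991, -0.05609521]), 'gripper_force': 0.0, 'opening': 0.08769511480777127}
scene [[576.0, 0.0, 315.5], [0.0, 576.0, 239.8], [0.0, 0.0, 1.0]] [[0.8175, 0.3669, -0.4439, 1.188], [0.5758, -0.5028, 0.6448, -0.8147], [0.0134, -0.7827, -0.6223, 0.9626], [0.0, 0.0, 0.0, 1.0]]
top [[435.5, 0.0, 323.3], [0.0, 435.5, 238.2], [0.0, 0.0, 1.0]] [[-0.1253, -0.9694, 0.211, 0.3786], [-0.9921, 0.123, -0.0239, 0.0838], [-0.0028, -0.2123, -0.9772, 1.0024], [0.0, 0.0, 0.0, 1.0]]
```

View pics/scene0.png

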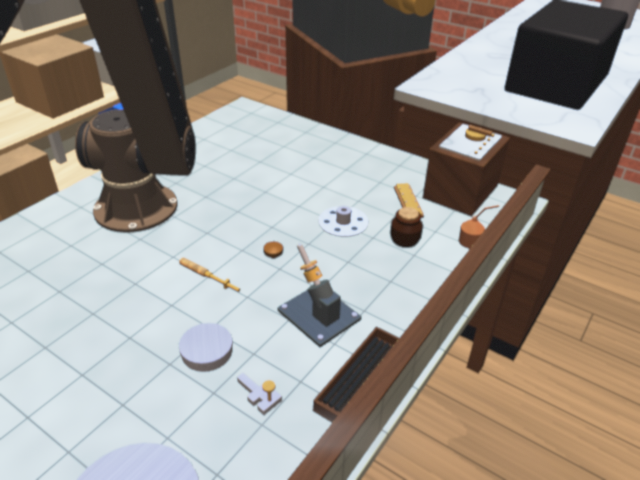

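View pics/top0.png

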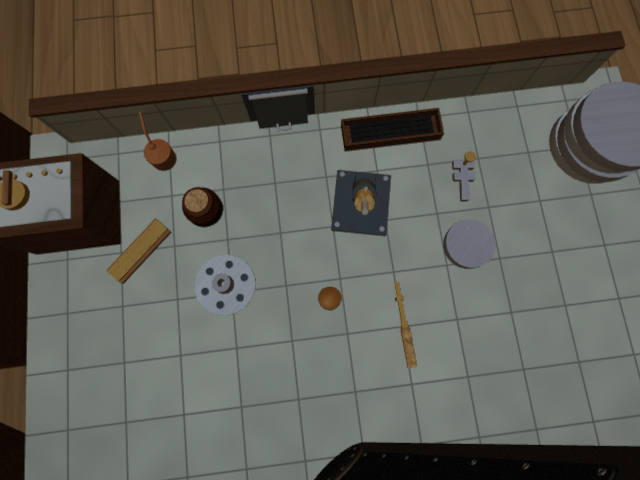

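The scene view shows the reel at about (343,220), and the spindle tip at about (300,248) over the stand at (320,312). In the top view the reel is at (225,284), the stand at (361,203) and the spindle tip at about (365,213). Next I'll measure them.

```bash
cat > h.py <<'E'
import numpy as np,cv2
from scipy.spatial.transform import Rotation as Ro
def ray(s,uv):
    d=s["pose"][:3,:3]@np.linalg.inv(s["K"])@np.array([uv[0],uv[1],1.]);return s["pose"][:3,3],d/np.linalg.norm(d)
def plane(s,uv,z):
    c,d=ray(s,uv);return c+d*(z-c[2])/d[2]
def proj(s,p):
    q=s["pose"][:3,:3].T@(np.asarray(p,float)-s["pose"][:3,3]);q=s["K"]@q;return q[:2]/q[2]
def tri(rays):
    A=[np.eye(3)-np.outer(d,d) for c,d in rays];x=np.linalg.solve(sum(A),sum(a@c for a,(c,d) in zip(A,rays)))
    return x,[np.linalg.norm(a@(x-c)) for a,(c,d) in zip(A,rays)]
def blob(m,seed):
    n,l,st,ce=cv2.connectedComponentsWithStats(m.astype(np.uint8));ys,xs=np.nonzero(l>0)
    k=np.argmin((xs-seed[0])**2+(ys-seed[1])**2);c,_=cv2.findContours((l==l[ys[k],xs[k]]).astype(np.uint8),cv2.RETR_EXTERNAL,cv2.CHAIN_APPROX_NONE)
    return max(c,key=cv2.contourArea)[:,0].astype(np.float32)
E
python3 - <<'E'
from h import *
T=dict(np.load("top0.npz"));S=dict(np.load("scene0.npz"))
for nm,s,pts in(("top",T,[(210,284),(225,300),(222,283),(240,310),(270,310),(350,190),(380,225),(364,200)]),("scene",S,[(330,222),(343,213),(360,220),(343,245),(300,315),(340,310),(325,300)])):
    print(nm,[s["img"][y,x].tolist() for x,y in pts])
def crop(s,x,y,w,h,f): return cv2.resize(s["img"][y:y+h,x:x+w],None,fx=f,fy=f,interpolation=cv2.INTER_CUBIC)
a=np.hstack([crop(T,325,163,75,80,5),crop(S,275,235,85,80,5)])
b=np.hstack([crop(T,190,250,75,37*2,4),crop(S,315,200,60,74,4)])
b=np.hstack([b,np.zeros((b.shape[0],a.shape[1]-b.shape[1],3),np.uint8)])
o=np.vstack([a,b])[:600];print(o.shape)
o=cv2.resize(a,None,fx=1,fy=1);cv2.imwrite("pics/crop1.png",o[...,::-1])
E
```

```text
top [[133, 141, 150], [129, 136, 145], [121, 128, 122], [119, 124, 120], [120, 126, 120], [45, 52, 57], [46, 51, 56], [115, 95, 70]]
scene [[208, 220, 236], [171, 174, 199], [140, 153, 175], [212, 223, 227], [91, 104, 122], [75, 84, 97], [91, 104, 120]]
(600, 800, 3)
```

View pics/crop1.png

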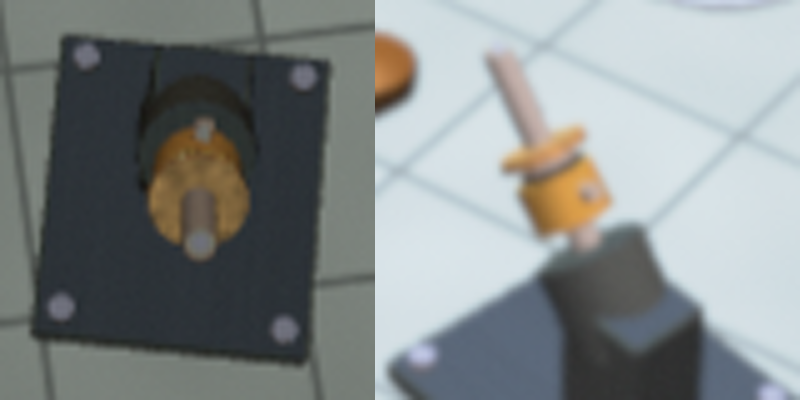

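The crop shows the plate corners (top crop px (62,37), (330,62), (305,362), (33,337)). The tip is at (200,248) in the top view and (493,47) in the scene view. The drag collar sits about mid-spindle.

```bash
python3 - <<'E'
from h import *
T=dict(np.load("top0.npz"));S=dict(np.load("scene0.npz"))
f=lambda x,y:((x+.5)/5-.5+325,(y+.5)/5-.5+163)
g=lambda x,y:((x-375+.5)/5-.5+275,(y+.5)/5-.5+235)
C=[plane(T,f(*p),.014) for p in[(62,37),(330,62),(305,362),(33,337)]]
print(np.round(C,4),[np.linalg.norm(C[i]-C[i-1]).round(4) for i in range(4)])
cen=np.mean(C,0);ex=(C[0]+C[1]-C[2]-C[3]);yaw=np.degrees(np.arctan2(ex[1],ex[0]));ey=C[0]+C[3]-C[1]-C[2];print("yaw",yaw,np.degrees(np.arctan2(-ey[0],ey[1])),cen)
tip,r=tri([ray(T,f(200,246)),ray(S,g(493,50))]);print("tip",tip,r,"expect z",.09+.105*np.cos(np.radians(40)))
print("tip on plane",plane(T,f(200,246),.169),plane(S,g(493,50),.169))
# rod visible axis in scene: collar root side
w=np.radians(yaw);d=np.array([-np.sin(np.radians(40))*np.cos(w),-np.sin(np.radians(40))*np.sin(w),np.cos(np.radians(40))])
for L in(0,.04,.1):print(L,proj(T,tip-d*L),proj(S,tip-d*L))
print("root",tip-.105*d)
for nm,s,sd in(("T",T,(210,284)),("S",S,(330,222))):
    im=s["img"].astype(int);m=(im[...,2]-im[...,1]>5) if nm=="T" else(im[...,2]-im[...,1]>9)
    c=cv2.convexHull(blob(m,sd))
    P=np.array([plane(s,p,.005)[:2] for p in c[:,0]],np.float32);print(nm,len(c),cv2.minEnclosingCircle(P),cv2.fitEllipse(P),cv2.boundingRect(c))
E
```

```text
[[ 0.7542  0.006   0.014 ]
 [ 0.7254 -0.1198  0.014 ]
 [ 0.5812 -0.085   0.014 ]
 [ 0.609   0.039   0.014 ]] [np.float64(0.1489), np.float64(0.129), np.float64(0.1483), np.float64(0.127)]
yaw -13.179365689712844 -12.771533279650546 [ 0.66743809 -0.0399634   0.014     ]
tip [ 0.60067818 -0.02571012  0.16714821] [np.float64(0.001437012409212595), np.float64(0.0014370124092127937)] expect z 0.17043466652749267
tip on plane [ 0.60128828 -0.02453561  0.169     ] [ 0.60110359 -0.02865699  0.169     ]
0 [365.14567301 212.27461443] [298.8475912  244.50177821]
0.04 [364.83954671 204.35753072] [306.47719464 260.88561885]
0.1 [364.42290789 193.58235578] [317.82791396 285.26019845]
root [ 0.66639319 -0.04109847  0.08671355]
T 31 ((0.5152050256729126, 0.2976735830307007), 0.0687456801533699) ((0.5153506994247437, 0.2979122996330261), (0.1354762613773346, 0.13688920438289642), 8.3312406539917) (195, 255, 60, 60)
S 22 ((0.5150384306907654, 0.29479172825813293), 0.07339771091938019) ((0.5163701176643372, 0.29382267594337463), (0.13624311983585358, 0.14501544833183289), 33.43310546875) (319, 205, 49, 32)
```

```bash
cat >> h.py <<'E'
def delta(pos,R,o=None):
    if o is None:
        from plant import ctrl;o=ctrl.get_obs()
    C=Ro.from_euler("xyz",o["orientation"],degrees=True)
    return (C.inv().apply(np.array(pos)-o["tool_pos"])*100).round(2).tolist()+np.degrees((C.inv()*R).as_rotvec()).round(2).tolist()
DOWN=Ro.from_euler("xyz",[180,0,167],degrees=True)
E
python3 - <<'E'
from h import *
from plant import ctrl
print(delta((.45,-.2,.25),DOWN))
s=ctrl.snapshot("wrist");p=s["pose"];o=ctrl.get_obs();C=Ro.from_euler("xyz",o["orientation"],degrees=True)
print("cam in tool",C.inv().apply(p[:3,3]-o["tool_pos"]),(C.inv().as_matrix()@p[:3,:3]).round(3),s["K"][0])
E
```

```text
[-38.26, 36.46, -2.38, 0.08, -0.03, 28.05]
cam in tool [ 0.08251694  0.00032473 -0.15857992] [[-0.001 -0.954 -0.301]
 [ 1.    -0.    -0.001]
 [ 0.001 -0.301  0.954]] [403.74373231   0.         317.59461554]
```

Request:
{"method": "send_rows", "body": {"plan": [[[-3, 3, -0.2, 0, 0, 3.5], [-6, 5.7, -0.4, 0, 0, 7], [-9, 8.6, -0.6, 0, 0, 10.5], [-12, 11.4, -0.8, 0, 0, 14], [-15, 14.3, -1, 0, 0, 17.5], [-18, 17.1, -1.2, 0, 0, 21], [-21, 20, -1.4, 0, 0, 24.5], [-24, 22.8, -1.6, 0, 0, 28]]], "fingers": 1}}

```text
clock: 0.82
tool_pos: [0.3482, -0.3674, 0.2427]
orientation: [180.0, 0.0, 166.9]
force: [0.5, -0.8, 0.6]
opening: 0.0876
gripper_force: 0.0
```

```bash
python3 - <<'E'
from h import *
from plant import ctrl
o=ctrl.get_obs();print(o["clock"],o["tool_pos"],o["orientation"])
print(delta((.47,-.1,.25),DOWN),delta((.515,.296,.18),DOWN))
E
```

```text
0.8167 [ 0.348237   -0.36738526  0.24265822] [1.79995807e+02 9.63071744e-03 1.66867995e+02]
[-5.78, 28.81, -0.73, 0.0, 0.01, -0.13] [-1.17, 68.39, 6.27, 0.0, 0.01, -0.13]
```

Request:
{"method": "send_rows", "body": {"plan": [[[-0.1, 4.1, 0, 0, 0, 0], [-0.1, 8.2, 0, 0, 0, 0], [-0.2, 12.3, 0, 0, 0, 0], [-0.3, 16.4, 0, 0, 0, 0], [-0.4, 20.5, 0, 0, 0, 0], [-0.5, 24.6, 0, 0, 0, 0], [-0.6, 28.7, 0, 0, 0, 0], [-0.6, 32.8, 0, 0, 0, 0]]]}}

```text
clock: 1.48
tool_pos: [0.427, -0.0489, 0.2428]
orientation: [180.0, 0.0, 167.1]
force: [1.5, -0.2, 0.8]
opening: 0.0878
gripper_force: 0.0
```

Request:
{"method": "send_rows", "body": {"plan": [[[-0.1, 4.1, 0.5, 0, 0, 0], [-0.2, 8.2, 1, 0, 0, 0], [-0.3, 12.3, 2, 0, 0, 0], [-0.4, 16.4, 3, 0, 0, 0], [-0.5, 20.5, 4, 0, 0, 0], [-0.6, 24.6, 5, 0, 0, 0], [-0.6, 28.7, 6, 0, 0, 0], [-0.6, 32, 6.2, 0, 0, 0]]]}}

```text
clock: 2.15
tool_pos: [0.5041, 0.2616, 0.1786]
orientation: [-179.9, -0.1, 167.1]
force: [0.6, -0.5, 0.3]
opening: 0.0879
gripper_force: 0.0
```

```bash
python3 - <<'E'
from h import *
from plant import ctrl
s=ctrl.snapshot("wrist");np.savez("w1.npz",**s);cv2.imwrite("pics/w1.png",s["img"][...,::-1])
o=ctrl.get_obs();print(o["clock"],o["tool_pos"],o["orientation"],o["force"])
print(proj(s,(.515,.296,.005)),proj(s,(.515,.296,.042)))
E
```

```text
2.2 [0.50619301 0.26643633 0.17844715] [-1.79968337e+02  6.37414676e-04  1.67197432e+02] [4.55410239 6.4363321  2.31682963]
[360.7943164  221.43521076] [365.61088947 233.53638051]
```

View pics/w1.png

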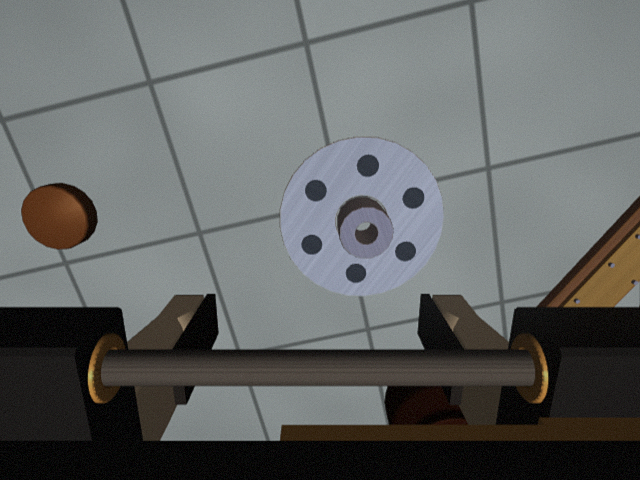

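The wrist picture shows the reel flange at about (362,216) and the boss top at about (366,232), matching the prediction within about 1.5 px. I'll measure from it.

```bash
python3 - <<'E'
from h import *
from plant import ctrl
s=ctrl.snapshot("wrist");np.savez("w2.npz",**s)
im=s["img"].astype(int);m=im[...,2]-im[...,1]>8
c=cv2.convexHull(blob(m,(330,216)));P=np.array([plane(s,p,.005)[:2] for p in c[:,0]],np.float32);print(cv2.minEnclosingCircle(P),cv2.fitEllipse(P))
T=dict(np.load("top0.npz"))
# jar/splicer from top
for uv,z in(((197,200),.092),((139,250),.018),((329,298),.03)):print(plane(T,uv,z))
o=ctrl.get_obs();print(o["clock"],o["tool_pos"],o["orientation"],o["force"],o["qvel"].round(2))
E
```

```text
((0.5146960020065308, 0.2963278293609619), 0.06950011849403381) ((0.5146424174308777, 0.29642459750175476), (0.1381222903728485, 0.13815201818943024), 26.01097297668457)
[0.69441301 0.32440054 0.092     ]
[0.61686079 0.48425382 0.018     ]
[0.45212271 0.06454277 0.03      ]
2.25 [0.50527238 0.26366986 0.17876926] [-1.79915227e+02 -3.77081527e-02  1.67242299e+02] [-0.07660026 -0.99934116  0.46667576] [-2.3  -3.12 -3.18 -0.34 -1.23  2.46]
```

```bash
python3 - <<'E'
from h import *
print(delta((.5147,.2962,.06),DOWN),delta((.5147,.2962,.012),DOWN))
E
```

```text
[-0.21, 3.4, 11.87, -0.08, -0.04, 0.24] [-0.21, 3.41, 16.67, -0.08, -0.04, 0.24]
```

Request:
{"method": "send_rows", "body": {"plan": [[[-0.1, 1.7, 2, 0, 0, 0.2], [-0.2, 3.4, 4, 0, 0, 0.2], [-0.2, 3.4, 6.5, 0, 0, 0.2], [-0.2, 3.4, 9, 0, 0, 0.2], [-0.2, 3.4, 10.5, 0, 0, 0.2], [-0.2, 3.4, 11, 0, 0, 0.2], [-0.2, 3.4, 11, 0, 0, 0.2], [-0.2, 3.4, 11, 0, 0, 0.2]]]}}

```text
clock: 2.92
tool_pos: [0.5146, 0.2923, 0.0712]
orientation: [180.0, 0.0, 166.9]
force: [-1.0, 0.5, 1.0]
opening: 0.0878
gripper_force: 0.0
```

```bash
python3 - <<'E'
from h import *
from plant import ctrl
o=ctrl.get_obs();print(o["clock"],o["tool_pos"],o["orientation"],o["force"],o["qvel"].round(2));print(delta((.5147,.2962,.012),DOWN,o))
E
```

```text
2.9167 [0.51464812 0.29230745 0.07124771] [1.79986939e+02 2.72970295e-02 1.66864241e+02] [-1.04591299  0.54188633  1.04058179] [ 0.04 -1.13  0.76  0.11 -0.05 -0.05]
[0.09, 0.38, 5.92, 0.01, 0.03, -0.14]
```

Request:
{"method": "send_rows", "body": {"plan": [[[0.1, 0.4, 1.5, 0, 0, 0], [0.1, 0.4, 3, 0, 0, 0], [0.1, 0.4, 4.3, 0, 0, 0], [0.1, 0.4, 5.2, 0, 0, 0], [0.1, 0.4, 5.7, 0, 0, 0], [0.1, 0.4, 5.9, 0, 0, 0], [0.1, 0.4, 5.9, 0, 0, 0], [0.1, 0.4, 5.9, 0, 0, 0]]]}}

```text
clock: 3.58
tool_pos: [0.5146, 0.2967, 0.0124]
orientation: [179.9, 0.0, 166.9]
force: [-0.3, -0.1, 0.3]
opening: 0.0875
gripper_force: 0.0
```

Request:
{"method": "send_rows", "body": {"plan": [[[0, 0, 0, 0, 0, 0], [0, 0, 0, 0, 0, 0], [0, 0, 0, 0, 0, 0], [0, 0, 0, 0, 0, 0], [0, 0, 0, 0, 0, 0], [0, 0, 0, 0, 0, 0], [0, 0, 0, 0, 0, 0], [0, 0, 0, 0, 0, 0]]], "fingers": 0}}

```text
clock: 4.25
tool_pos: [0.5143, 0.2964, 0.0116]
orientation: [180.0, 0.0, 166.9]
force: [-0.1, 0.6, -0.8]
opening: 0.0409
gripper_force: 30.0
```

```bash
python3 - <<'E'
from h import *
from plant import ctrl
s=ctrl.snapshot("wrist");np.savez("w3.npz",**s);cv2.imwrite("pics/w3.png",s["img"][...,::-1])
o=ctrl.get_obs();print(o["clock"],o["tool_pos"],o["orientation"],o["force"],o["opening"],o["gripper_force"])
im=s["img"].astype(int);m=im[...,2]-im[...,1]>8
P=blob(m,(330,150));print(cv2.boundingRect(P),proj(s,(.5147,.2962,.005)))
E
```

```text
4.3 [0.51424294 0.29645336 0.01154029] [1.79994363e+02 1.66344287e-03 1.66855691e+02] [-0.03990838  1.137135    0.37288331] 0.041031825086970945 29.999762764200568
(164, 153, 308, 164) [317.5790065  308.13614605]
```

View pics/w3.png

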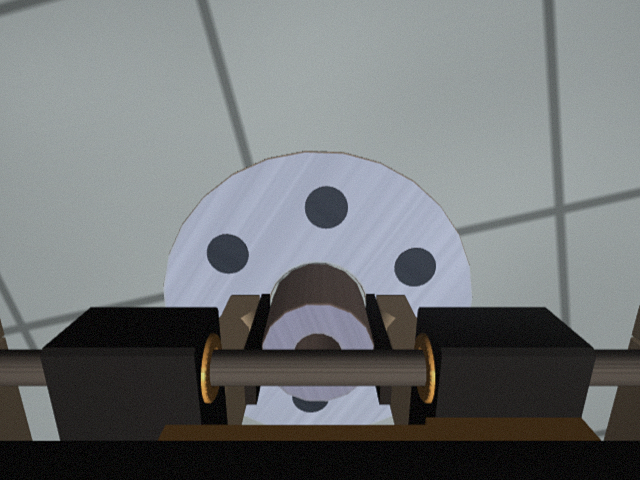

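The reel is gripped on its boss, with the upper flange arc visible (top at about (320,152)). I'll fit that arc for the in-hand offset and compute the lift.

```bash
python3 - <<'E'
from h import *
from scipy.optimize import least_squares
s=dict(np.load("w3.npz"));im=s["img"].astype(int);m=im[...,2]-im[...,1]>8
c=blob(m,(330,180));c=cv2.convexHull(c)[:,0];c=c[c[:,1]<285]
P=np.array([plane(s,p,.005)[:2] for p in c])
r=least_squares(lambda q:np.hypot(P[:,0]-q[0],P[:,1]-q[1])-q[2],[.515,.296,.07]);print(r.x,np.abs(r.fun).max())
from plant import ctrl
o=ctrl.get_obs();C=Ro.from_euler("xyz",o["orientation"],degrees=True)
print("in tool mm",C.inv().apply(np.array([r.x[0],r.x[1],.0])-o["tool_pos"])*1000)
E
```

```text
[0.51473982 0.29613308 0.06919121] 0.00032469368618291694
in tool mm [-0.55636614 -0.20002574 11.54028319]
```

Request:
{"method": "send_rows", "body": {"plan": [[[0, 0, -0.5, 0, 0, 0], [0, 0, -1.5, 0, 0, 0], [0, 0, -3.5, 0, 0, 0], [0, 0, -6.5, 0, 0, 0], [0, 0, -10, 0, 0, 0], [0, 0, -13.5, 0, 0, 0], [0, 0, -17, 0, 0, 0], [0, 0, -20, 0, 0, 0]]]}}

```text
clock: 4.97
tool_pos: [0.514, 0.2961, 0.2149]
orientation: [179.9, 0.0, 166.9]
force: [0.9, 1.2, -3.7]
opening: 0.0407
gripper_force: 30.0
```

```bash
cat >> h.py <<'E'
def Rt(yaw=-13.,lean=40.):
    y,l=np.radians(yaw),np.radians(lean)
    z=np.array([np.sin(l)*np.cos(y),np.sin(l)*np.sin(y),-np.cos(l)]);yy=np.array([-np.sin(y),np.cos(y),0])
    return Ro.from_matrix(np.column_stack([np.cross(yy,z),yy,z]))
E
python3 - <<'E'
from h import *
from plant import ctrl
R=Rt();M=R.as_matrix();print(delta(np.array([.6008,-.026,.1704])+M@[-.095,0,-.08],R),ctrl.get_obs()["force"])
E
```

```text
[-17.91, -29.38, -7.8, 0.02, -39.95, -0.16] [ 0.89360329  1.1536472  -3.66590774]
```

Request:
{"method": "send_rows", "body": {"plan": [[[-0.5, -1, -0.3, 0, -1, 0], [-1.5, -2.5, -0.8, 0, -3.5, 0], [-3, -5, -1.5, 0, -7, 0], [-5, -8, -2.3, 0, -11, 0], [-7, -11, -3, 0, -15, 0], [-9, -14.5, -4, 0, -20, 0], [-11, -18, -5, 0, -25, 0], [-13, -21.5, -6, 0, -30, 0]]]}}

```text
clock: 5.63
tool_pos: [0.5911, 0.0565, 0.2722]
orientation: [180.0, 30.2, 166.9]
force: [4.1, -3.7, -0.9]
opening: 0.0408
gripper_force: 30.0
```

```bash
python3 - <<'E'
from h import *
from plant import ctrl
R=Rt();M=R.as_matrix();o=ctrl.get_obs();print(delta(np.array([.6008,-.026,.1704])+M@[-.095,0,-.08],R),o["tool_pos"],o["orientation"],o["qvel"].round(1))
E
```

```text
[-5.31, -7.82, 0.71, -0.0, -9.81, -0.06] [0.59105555 0.05652798 0.27224272] [179.9618858   30.18766458 166.93096012] [-56.9 -27.7 -65.1 109.6  72.1 -48.7]
```

Request:
{"method": "send_rows", "body": {"plan": [[[-1.5, -2.3, 0.2, 0, -3, 0], [-3, -4.5, 0.4, 0, -6, 0], [-4.3, -6.2, 0.5, 0, -8, 0], [-5, -7.3, 0.6, 0, -9.3, 0], [-5.3, -7.8, 0.7, 0, -9.8, 0], [-5.3, -7.8, 0.7, 0, -9.8, 0], [-5.3, -7.8, 0.7, 0, -9.8, 0], [-5.3, -7.8, 0.7, 0, -9.8, 0]]]}}

```text
clock: 6.3
tool_pos: [0.6221, -0.032, 0.2979]
orientation: [180.0, 39.1, 167.1]
force: [0.2, -0.2, -3.0]
opening: 0.0405
gripper_force: 30.0
```

```bash
python3 - <<'E'
from h import *
from plant import ctrl
s=ctrl.snapshot("wrist");np.savez("w4.npz",**s);cv2.imwrite("pics/w4.png",s["img"][...,::-1])
R=Rt();M=R.as_matrix();o=ctrl.get_obs();print(delta(np.array([.6008,-.026,.1704])+M@[-.095,0,-.08],R),o["tool_pos"],o["orientation"],o["qvel"].round(1),o["force"])
d=-M[:,2];t=np.array([.6008,-.026,.1704]);print([proj(s,t-L*d).round(1) for L in(0,.04,.1)])
E
```

```text
[0.39, 0.07, 0.35, 0.14, -0.92, 0.11] [ 0.62222122 -0.03161989  0.297929  ] [179.9479532   39.08303183 167.1410661 ] [0.4 0.2 0.1 0.1 0.2 0. ] [ 0.04189001 -0.1562209  -2.8506925 ]
[array([319.8,  86.8]), array([319.4,  92. ]), array([319.1,  97.4])]
```

View pics/w4.png

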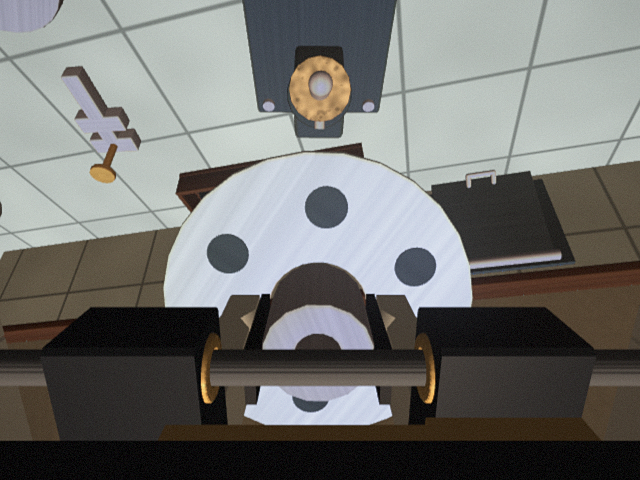

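The wrist view shows the spindle nearly end-on, with its tip at about (320,85), ringed by the cork collar centred at about (320,89). I'll measure both precisely.

```bash
python3 - <<'E'
from h import *
s=dict(np.load("w4.npz"));im=s["img"];h=cv2.cvtColor(im,cv2.COLOR_RGB2HSV).astype(int)
sub=h[45:140,285:357]
m=np.zeros(h.shape[:2],bool);m[45:125,285:357]=((sub[...,1]>75)&(sub[...,0]>8)&(sub[...,0]<28)&(sub[...,2]>110))[:80]
c=blob(m,(300,89));e=cv2.fitEllipse(cv2.convexHull(c));print("collar",e,cv2.boundingRect(c))
hole=np.zeros_like(m);hole[65:107,300:340]=(h[65:107,300:340,1]<70)
c2=blob(hole,(320,85));print("rod",cv2.fitEllipse(cv2.convexHull(c2)),cv2.boundingRect(c2))
for y in range(64,108,2):print(y,h[y,320].tolist(),end=";")
print();M=Rt().as_matrix();d=-M[:,2]
# collar: face centre lies on the axis; depth from its width
for t in([.6008,-.026,.1704],[.602,-.026,.1704],[.6008,-.027,.1704]):
    t=np.array(t);print([proj(s,t-L*d).round(1) for L in(0,.007,.045,.06)])
im2=cv2.resize(im[40:145,270:375],None,fx=5,fy=5,interpolation=cv2.INTER_CUBIC);cv2.imwrite("pics/c4.png",im2[...,::-1])
E
```

```text
collar ((319.47259521484375, 88.56068420410156), (61.182857513427734, 65.57027435302734), 0.264570951461792) (289, 56, 62, 65)
rod ((320.07318115234375, 84.70207977294922), (22.818702697753906, 28.986757278442383), 4.489074230194092) (309, 71, 23, 29)
64 [17, 116, 206];66 [17, 117, 200];68 [17, 117, 202];70 [16, 112, 141];72 [6, 41, 87];74 [13, 51, 136];76 [11, 47, 151];78 [24, 21, 167];80 [30, 5, 167];82 [120, 18, 186];84 [120, 28, 190];86 [121, 33, 202];88 [122, 32, 197];90 [122, 33, 195];92 [120, 17, 182];94 [90, 1, 173];96 [15, 41, 161];98 [7, 47, 157];100 [15, 96, 170];102 [17, 114, 177];104 [18, 115, 173];106 [17, 114, 188];
[array([319.8,  86.8]), array([319.7,  87.9]), array([319.4,  92.5]), array([319.3,  94. ])]
[array([320.3,  88.6]), array([320.2,  89.6]), array([319.8,  94. ]), array([319.7,  95.4])]
[array([318.1,  87.2]), array([318.1,  88.2]), array([318. ,  92.8]), array([317.9,  94.3])]
```

View pics/c4.png

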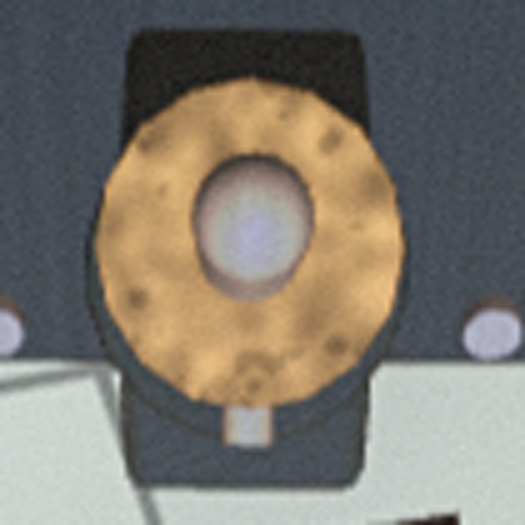

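The crop confirms a rod shoulder centre of about (320,83) and a collar face centre of (319.5,88.6). Both are about 4–5 px above the prediction, so the axis lies about 2.8 mm further along tool +x, which agrees with the two-camera triangulation.

```bash
cat >> h.py <<'E'
M=Rt().as_matrix();D=-M[:,2]
T0=np.array([.6008,-.026,.1704])+.0027*M[:,0]
OFF=np.array([-.0005,-.0002,.0115])
def goal(q): return T0+D*q-M@OFF   # reel underside q above the tip
def where(o):
    C=Ro.from_euler("xyz",o["orientation"],degrees=True);p=o["tool_pos"]+C.apply(OFF)
    return (M.T@(p-T0)*1000).round(2), C.apply([0,0,1]).round(4)
E
python3 - <<'E'
from h import *
s=dict(np.load("w4.npz"));print([proj(s,T0-L*D).round(1) for L in(0,.007,.04,.05)],[(s["pose"][:3,:3].T@(T0-L*D-s["pose"][:3,3]))[2].round(4) for L in(.007,.04,.05)],T0)
print(delta(goal(.07),Rt()),delta(goal(.015),Rt()))
E
```

```text
[array([319.8,  81.7]), array([319.7,  82.9]), array([319.5,  87.6]), array([319.4,  88.8])] [np.float64(0.2338), np.float64(0.2654), np.float64(0.275)] [ 0.59878469 -0.02553473  0.16866447]
[10.21, 0.1, 0.36, 0.14, -0.92, 0.11] [10.12, 0.09, 5.86, 0.14, -0.92, 0.11]
```

Request:
{"method": "send_rows", "body": {"plan": [[[1, 0, 0, 0, -0.4, 0], [3, 0, 0, 0, -0.9, 0], [5.5, 0, 0.1, 0, -0.9, 0], [8, 0, 0.2, 0, -0.9, 0], [9.5, 0, 0.5, 0, -0.9, 0], [10, 0.1, 1.5, 0.1, -0.9, 0.1], [10.2, 0.1, 2.5, 0.1, -0.9, 0.1], [10.2, 0.1, 3, 0.1, -0.9, 0.1]]]}}

```text
clock: 7.02
tool_pos: [0.5614, -0.0366, 0.2526]
orientation: [179.5, 36.2, 168.3]
force: [-0.2, -0.1, -3.3]
opening: 0.041
gripper_force: 30.0
```

Request:
{"method": "send_rows", "body": {"plan": [[[0, 0, 0.8, 0, 0, 0], [0, 0, 1.6, 0, 0, 0], [0, 0, 2.2, 0, 0, 0], [0, 0, 2.5, 0, 0, 0], [0, 0, 2.5, 0, 0, 0], [0, 0, 2.5, 0, 0, 0]]]}}

```text
clock: 7.52
tool_pos: [0.5719, -0.0447, 0.2397]
orientation: [179.3, 35.4, 168.5]
force: [-0.1, 1.1, -3.5]
opening: 0.0408
gripper_force: 30.0
```

```bash
python3 - <<'E'
from h import *
from plant import ctrl
o=ctrl.get_obs();print(o["clock"],where(o),D,o["force"],o["moment"],delta(goal(.010),Rt(),o))
s=ctrl.snapshot("scene");np.savez("s5.npz",**s)
print(proj(s,T0),proj(s,T0-.1*D))
cv2.imwrite("pics/s5.png",cv2.resize(s["img"][180:330,220:400],None,fx=4,fy=4,interpolation=cv2.INTER_CUBIC)[...,::-1])
E
```

```text
7.5167 (array([-28.54, -24.64, -56.98]), array([ 0.5699, -0.1044, -0.8151])) [-0.626313    0.14459575  0.76604444] [-0.12107693  1.06396416 -3.48856272] [0.47958692 2.61085314 0.03871662] [2.51, 2.42, 4.99, 1.56, -4.61, 1.14]
[298.19773479 243.60440582] [317.25090449 284.32916464]
```

View pics/s5.png

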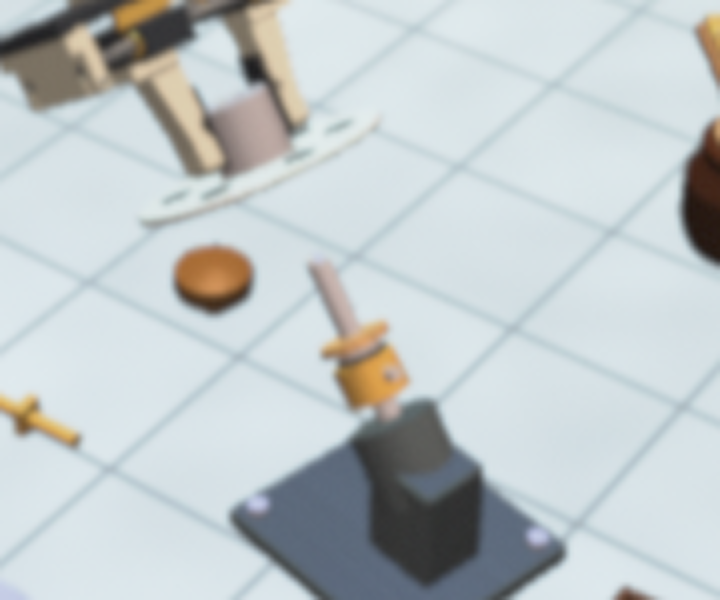

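The scene crop shows the reel hovering clear of the spindle, with the spindle tip at crop (318,265). The arm did not reach the commanded pose or tilt, so I'll check the joints.

```bash
python3 - <<'E'
from plant import ctrl
o=ctrl.get_obs();print(o["joint_pos"].round(2),o["qvel"].round(2),o["tau"].round(1),o["moment"])
E
```

```text
[  12.67   -7.87  -58.22   64.29  -14.57 -173.6 ] [ 0.49 -0.5   0.08 -0.03  0.01  0.04] [ -0.2 -16.9  28.8   2.9   0.3   0. ] [ 0.46105507  2.57463552 -0.01063486]
```

Request:
{"method": "send_rows", "body": {"plan": [[[-0.5, 0, 0, 0, 0, -5], [-1.5, 0, 0, 0, 0, -12], [-2.5, 0, 0, 0, 0, -19], [-3.5, 0, 0, 0, 0, -26], [-4.5, 0, 0, 0, 0, -33], [-5, 0, 0, 0, 0, -40], [-5, 0, 0, 0, 0, -47], [-5, 0, 0, 0, 0, -54]]]}}

```text
clock: 8.23
tool_pos: [0.6122, -0.0519, 0.2697]
orientation: [-150.2, 20.3, -131.5]
force: [-0.4, 0.1, -3.7]
opening: 0.0409
gripper_force: 30.0
```

```bash
python3 - <<'E'
from h import *
from plant import ctrl
o=ctrl.get_obs();print(o["joint_pos"].round(2),o["tool_pos"],o["orientation"],where(o))
E
```

```text
[  16.22   -5.42  -49.94   50.11  -19.7  -107.13] [ 0.61220244 -0.05189922  0.26968795] [-150.24151832   20.27595205 -131.47304478] (array([-79.03, -22.05, -53.69]), array([ 0.5711, -0.1033, -0.8143]))
```

```bash
cat > kin.py <<'E'
from h import *
import itertools
J=np.array([[-58.4377,20.591,.633,-.0204,-70.1363,-16.5066],[12.67,-7.87,-58.22,64.29,-14.57,-173.6],[16.22,-5.42,-49.94,50.11,-19.7,-107.13]])
P=np.array([[.17518,-.65135,.22562],[.5719,-.0447,.2397],[.6122,-.05190,.26969]])
O=Ro.from_euler("xyz",[[179.904,-.008,-164.951],[179.3,35.4,168.5],[-150.2415,20.276,-131.473]],degrees=True)
r=lambda a,q:Ro.from_euler(a,q,degrees=True)
def chain(q,s):
    A=r("z",q[0]);B=A*r("y",q[1]);C=B*r("y",s[0]*q[2]);E=C*r("x",s[1]*q[3])*r("y",s[2]*q[4]);F=E*r("x",s[3]*q[5]);return A,B,C,E,F
if __name__=="__main__":
    for s in itertools.product([-1,1],repeat=4):
        X=[chain(q,s)[4].inv()*o for q,o in zip(J,O)]
        e=max((X[0].inv()*x).magnitude() for x in X[1:])*57.3
        if e<8:
            print(s,e)
            # p = A(a1,oy,h)+B(0,0,L2)+C(L3,0,e)+ E(L6,0,0)
            rows=[];b=[]
            for q,p in zip(J,P):
                A,B,C,E,F=[x.as_matrix() for x in chain(q,s)]
                rows.append(np.column_stack([A,B[:,2],C[:,0],C[:,2],E[:,0]]));b.append(p)
            x,res,rk,sv=np.linalg.lstsq(np.vstack(rows),np.hstack(b),rcond=None);print(x.round(4),rk,sv.round(3),(np.vstack(rows)@x-np.hstack(b)).round(4))
E
python3 kin.py
```

```text
(-1, -1, -1, -1) 0.04237142149811001
[ 0.5329 -0.1836 -0.1137  0.3441 -0.034   0.0768  0.0635] 7 [3.348 2.48  1.748 0.676 0.341 0.118 0.019] [ 0.0076  0.0031  0.0031  0.0151 -0.0263  0.0109 -0.0157  0.0171 -0.014 ]
```

```bash
cat >> h.py <<'E'
SP=-54.
def G(q,sp=None,dx=0,dy=0):  # target pos,R ; dx,dy mm along M axes
    R=Rt()*Ro.from_euler("z",SP if sp is None else sp,degrees=True)
    return T0+D*q+M@[dx/1000,dy/1000,0]-R.apply(OFF),R
E
python3 - <<'E'
from h import *
from plant import ctrl
o=ctrl.get_obs();print(o["clock"])
for q in(.06,.04,.015):print(delta(*G(q),o))
E
```

```text
8.2333
[2.69, 7.88, 0.07, 4.64, -1.32, 1.51]
[2.64, 7.72, 2.06, 4.64, -1.32, 1.51]
[2.59, 7.52, 4.55, 4.64, -1.32, 1.51]
```

Request:
{"method": "send_rows", "body": {"plan": [[[0.4, 1, 0, 0.8, -0.2, 0.3], [0.9, 2.5, 0, 1.8, -0.5, 0.6], [1.5, 4.5, 0, 3, -0.8, 1], [2, 6, 0, 4, -1.1, 1.3], [2.4, 7.2, 0, 4.6, -1.3, 1.5], [2.7, 7.8, 0.3, 4.6, -1.3, 1.5], [2.7, 7.8, 0.8, 4.6, -1.3, 1.5], [2.7, 7.8, 1, 4.6, -1.3, 1.5]]]}}

```text
clock: 8.9
tool_pos: [0.5786, -0.0128, 0.2495]
orientation: [-148.6, 20.5, -133.6]
force: [0.3, 0.2, -3.8]
opening: 0.0408
gripper_force: 30.0
```

```bash
python3 - <<'E'
from h import *
from plant import ctrl
o=ctrl.get_obs();print(o["clock"],o["joint_pos"].round(2).tolist(),o["tool_pos"].round(5).tolist(),o["orientation"].round(2).tolist(),o["qvel"].round(1),where(o))
for q in(.04,.015):print(delta(*G(q),o))
E
```

```text
8.9 [16.66, -7.58, -58.22, 70.78, -18.79, -130.59] [0.57862, -0.01279, 0.24945] [-148.58, 20.52, -133.59] [-5.8  3.4 -0.1  7.4  3.5 -3.9] (array([-34.53,   8.07, -64.85]), array([ 0.5839, -0.1428, -0.7992]))
[2.64, 2.25, 2.68, 2.2, -2.16, -0.26]
[2.54, 2.16, 5.17, 2.2, -2.16, -0.26]
```

```bash
cat > kin2.py <<'E'
from kin import *
s=(-1,-1,-1,-1)
J=np.vstack([J,[16.66,-7.58,-58.22,70.78,-18.79,-130.59]]);P=np.vstack([P,[.57862,-.01279,.24945]])
cols={}
def mats(q):
    A,B,C,E,F=chain(q,s);Dm=C*r("x",-q[3]);return [x.as_matrix() for x in(A,B,C,Dm,E,F)]
names="ABCDEF"
def col(spec,q):
    m=mats(q);return np.column_stack([m[names.index(k[0])][:,"xyz".index(k[1])] for k in spec]+[np.zeros(3)]*0)
base=["Ax","Bz","Cx","Cz","Ex"]
for extra in(["Ay"],["Dy"],["Ey"],["Fy"],["Fz"],["Dy","Dz"],["Ay","Dz"],["Ay","Ez"],["Ay","Ey"],["Ay","Dy"],["Fy","Fz"],["Dy","Ez"],["Ay","Ez","Dz"]):
    sp=base+extra
    Q=np.vstack([np.column_stack([col(sp,q),[0,0,1]]) for q in J])
    x,res,rk,sv=np.linalg.lstsq(Q,P.ravel(),rcond=None);print(extra,np.abs(Q@x-P.ravel()).max().round(4),dict(zip(sp+["h"],x.round(3))),sv[-1].round(4))
E
python3 kin2.py | grep -v '^\[\|^(' 
python3 kin2.py
```

```text
['Ay'] 0.0251 {'Ax': np.float64(0.577), 'Bz': np.float64(0.247), 'Cx': np.float64(-0.024), 'Cz': np.float64(0.019), 'Ex': np.float64(0.021), 'Ay': np.float64(-0.186), 'h': np.float64(-0.007)} 0.023
['Dy'] 0.0002 {'Ax': np.float64(-0.001), 'Bz': np.float64(0.603), 'Cx': np.float64(0.464), 'Cz': np.float64(0.001), 'Ex': np.float64(0.378), 'Dy': np.float64(-0.192), 'h': np.float64(0.197)} 0.023
['Ey'] 0.0002 {'Ax': np.float64(-0.001), 'Bz': np.float64(0.603), 'Cx': np.float64(0.464), 'Cz': np.float64(0.001), 'Ex': np.float64(0.378), 'Ey': np.float64(-0.192), 'h': np.float64(0.197)} 0.023
['Fy'] 0.0823 {'Ax': np.float64(0.311), 'Bz': np.float64(0.714), 'Cx': np.float64(0.098), 'Cz': np.float64(0.092), 'Ex': np.float64(0.582), 'Fy': np.float64(-0.136), 'h': np.float64(0.086)} 0.023
['Fz'] 0.1319 {'Ax': np.float64(0.227), 'Bz': np.float64(0.464), 'Cx': np.float64(0.054), 'Cz': np.float64(0.247), 'Ex': np.float64(0.304), 'Fz': np.float64(0.124), 'h': np.float64(-0.122)} 0.0229
['Dy', 'Dz'] 0.0002 {'Ax': np.float64(-0.0), 'Bz': np.float64(0.602), 'Cx': np.float64(0.464), 'Cz': np.float64(0.0
[... 1033 characters left out ...]
 0.0546 {'Ax': np.float64(0.472), 'Bz': np.float64(0.282), 'Cx': np.float64(0.012), 'Cz': np.float64(0.054), 'Ex': np.float64(0.317), 'Fy': np.float64(-0.126), 'Fz': np.float64(0.085), 'h': np.float64(0.23)} 0.0229
['Dy', 'Ez'] 0.0002 {'Ax': np.float64(0.0), 'Bz': np.float64(0.602), 'Cx': np.float64(0.463), 'Cz': np.float64(0.001), 'Ex': np.float64(0.378), 'Dy': np.float64(-0.192), 'Ez': np.float64(-0.0), 'h': np.float64(0.197)} 0.0226
['Ay', 'Ez', 'Dz'] 0.0213 {'Ax': np.float64(0.468), 'Bz': np.float64(0.97), 'Cx': np.float64(-0.207), 'Cz': np.float64(0.157), 'Ex': np.float64(0.386), 'Ay': np.float64(-0.195), 'Ez': np.float64(-0.094), 'Dz': np.float64(0.214), 'h': np.float64(-0.716)} 0.0118
```

```bash
cat > ik.py <<'E'
from kin import *
from scipy.optimize import least_squares
s=(-1,-1,-1,-1)
X0=chain(J[0],s)[4].inv()*O[0]
LO=np.array([-176.03,-82.01,-58.28,-173.87,-174.79,-173.66])+.5;HI=np.array([176.03,121.73,71.71,95.51,-.11,173.66])-.5
def fk(q):
    A,B,C,E,F=chain(q,s);Dm=C*r("x",-q[3])
    return np.array([0,0,.197])+B.apply([0,0,.6025])+C.apply([.464,0,.001])+Dm.apply([0,-.192,0])+E.apply([.378,0,0]),F*X0
def ik(pos,R,q0,spin=True):
    def f(q):
        p,Q=fk(q);e=(R.inv()*Q).as_rotvec()
        if spin: e=np.r_[np.cross(Q.apply([0,0,1]),R.apply([0,0,1])),0]
        return np.r_[(p-pos)*10,e]
    w=least_squares(f,np.clip(q0,LO+.1,HI-.1),bounds=(LO,HI));return w.x,np.sqrt(2*w.cost)
E
cat > t.py <<'E'
from ik import *
rng=np.random.default_rng(0)
for q in(.06,.015,-.055):
    pos=T0+D*q+D*.0115;sol=[]
    for k in range(60):
        x,c=ik(pos,Rt(),rng.uniform(LO,HI))
        x[5]=0
        if c<1e-4 and not any(np.abs(x-y)[:5].max()<3 for y in sol):sol.append(x)
    print(q,len(sol));[print(x.round(1)) for x in sorted(sol,key=lambda a:a[0])]
x,c=ik(T0+D*.0715,Rt(),J[2]);print(x,c)
E
python3 t.py
```

```text
0.06 0
0.015 0
-0.055 0
[  22.18077678   -7.65820399  -57.78         57.83434393  -22.29059647
 -173.16      ] 0.1262301177253785
```

```bash
cat > t.py <<'E'
import ik
from ik import *
rng=np.random.default_rng(0)
for rel in(0,25):
  ik.LO=LO-np.array([0,0,rel,0,0,0]);
  for q in(.06,.015,-.02,-.055):
    S=[ik.ik(T0+D*(q+.0115),Rt(),rng.uniform(ik.LO,HI)) for k in range(40)]
    S.sort(key=lambda a:a[1]);sol=[]
    for x,c in S:
        if not any(np.abs(x-y)[:4].max()<3 for y,_ in sol):sol.append((x,c))
    for x,c in sol[:3]:
        p,Q=fk(x);print(rel,q,x.round(1),round(c,5),((p-T0-D*(q+.0115))*1000).round(1),np.degrees(np.arccos(Q.apply([0,0,1])@-D)).round(1))
E
time python3 t.py
```

```text
Traceback (most recent call last):
  File "t.py", line 7, in <module>
    S=[ik.ik(T0+D*(q+.0115),Rt(),rng.uniform(ik.LO,HI)) for k in range(40)]
       ^^^^^
AttributeError: 'function' object has no attribute 'ik'

real	0m1.423s
user	0m1.813s
sys	0m0.230s
```

```bash
sed -i 's/^import ik$/import ik as K/;s/ik\.LO/K.LO/g;s/ik\.ik/K.ik/;s/^from ik import \*/from ik import */' t.py; sed -i '1,2{s/.*//}' t.py; sed -i '1i import ik as K\nfrom kin import *\nfrom ik import LO,HI,fk' t.py; time timeout 300 python3 t.py
```

```text
0 0.06 [ -16.    72.2   26.  -124.3 -174.3   31.9] 0.11695 [-0.3  1.3 -0.2] 173.3
0 0.06 [ 22.2  -7.7 -57.8  57.8 -22.3 169.5] 0.12623 [1.2 0.1 2.1] 7.1
0 0.06 [ -21.6   -9.3  -50.9 -173.4   -0.6  173.2] 0.19111 [ 1.   1.2 -3. ] 10.8
0 0.015 [ -17.3   76.7   30.8 -130.9 -174.3   27.2] 0.12463 [-0.1  1.4 -0.1] 172.9
0 0.015 [ -21.2   -2.7  -48.1 -173.4   -0.6 -158.6] 0.13279 [ 0.5  1.1 -1.7] 7.5
0 0.015 [ 14.9  -1.8 -57.8  67.8 -16.3 167.3] 0.15641 [1.6 0.2 2.5] 8.8
0 -0.02 [ -20.9    2.3  -45.8 -173.4   -0.6 -173.2] 0.10049 [ 0.3  1.  -0.8] 5.7
0 -0.02 [ -18.3   80.4   34.7 -136.8 -174.3   22.8] 0.12809 [ 0.1  1.3 -0.1] 172.7
0 -0.02 [  6.8   2.7 -57.8  84.3 -12.1 163.3] 0.17304 [2.7 0.3 2.6] 9.7
0 -0.055 [ -20.6    7.   -43.1 -172.3   -0.7  161.9] 0.08434 [ 0.3  0.8 -0.2] 4.8
0 -0.055 [ -19.1   84.3   38.8 -143.4 -174.3   17.4] 0.12854 [ 0.4  1.3 -0. ] 172.7
0 -0.055 [  2.1   6.9 -56.4  95.  -10.8 161.1] 0.19694 [0.3 0.6 3. ] 11.2
25 0.06 [   4.4   -8.7  -63.6   95.   -11.4 -173.2] 0.04469 [-0.1  0.2  0.8] 2.5
25 0.06 [ -16.    72.2   26.  -124.3 -174.3   31.6] 0.11695 [-0.3  1.3 -0
[... 158 characters left out ...]
 1.8] 6.3
25 0.015 [ -17.3   76.7   30.8 -130.9 -174.3   27.1] 0.12463 [-0.1  1.4 -0.1] 172.9
25 0.015 [ -21.2   -2.7  -48.1 -173.4   -0.6  173.2] 0.13279 [ 0.5  1.1 -1.7] 7.5
25 -0.02 [ -20.9    2.3  -45.8 -173.4   -0.6  173.2] 0.10049 [ 0.3  1.  -0.8] 5.7
25 -0.02 [ -18.3   80.4   34.7 -136.8 -174.3   22.8] 0.12809 [ 0.1  1.3 -0.1] 172.7
25 -0.02 [  2.7   2.3 -58.7  95.  -11.  161.3] 0.15641 [0.1 0.5 2.5] 8.9
25 -0.055 [ -20.6    7.   -43.1 -172.3   -0.7  160.9] 0.08434 [ 0.3  0.8 -0.2] 4.8
25 -0.055 [ -19.1   84.3   38.8 -143.4 -174.3 -173.2] 0.12856 [ 0.4  1.3 -0. ] 172.7
25 -0.055 [  2.1   6.9 -56.4  95.  -10.8 161. ] 0.19694 [0.3 0.6 3. ] 11.2
real	0m34.149s
user	0m34.517s
sys	0m0.235s
```

```bash
cat > t2.py <<'E'
import ik
from ik import *
MG=np.array([3,3,2.,3,2.5,4]);lo,hi=LO-.5+MG,HI+.5-MG
GP=np.array([0,0,-.019])
def ikb(g,axis,beta,q0):
    a=np.array([np.sin(np.radians(beta)),0,-np.cos(np.radians(beta))])
    def f(q):
        p,Q=fk(q);return np.r_[(p+Q.apply(GP)-g)*10,Q.apply(a)-axis]
    w=least_squares(f,np.clip(q0,lo+.1,hi-.1),bounds=(lo,hi));return w.x,np.sqrt(2*w.cost)
if __name__=="__main__":
    rng=np.random.default_rng(1);up=np.array([0,0,1.])
    for b in(8,12,16,20,25):
        best=[]
        for k in range(25):
            x,c=ikb(T0+D*(.05+.029),D,b,rng.uniform(lo,hi))
            if c>1e-4: continue
            y,c2=ikb(T0+D*(-.06+.029),D,b,x)
            best.append((c2,np.abs(x-y).max(),x,y))
        best.sort(key=lambda a:a[0]+a[1]/1e3)
        out=[]
        for t in best:
            if not any(np.abs(t[2]-u[2])[:5].max()<4 for u in out):out.append(t)
        print("beta",b,len(best))
        for t in out[:5]:print(round(t[0],5),t[2].round(0),t[3].round(0))
E
timeout 500 python3 t2.py
```

```text
beta 8 0
beta 12 18
0.0 [ -22.   -8.  -50. -170.   -3. -126.] [ -24.   10.  -49. -163.  -21. -111.]
0.01013 [  27.   -4.  -56.   59.  -32. -136.] [   5.    8.  -56.   93.  -14. -170.]
0.01013 [  26.   -5.  -52.   42.  -27. -160.] [   5.    8.  -56.   93.  -14. -170.]
0.00981 [ 22.  -7. -54.  38. -18. 168.] [  1.   8. -56.  93.  -7. 170.]
beta 16 20
0.0 [  27.   -3.  -46.   29.  -33. -152.] [  16.    9.  -49.   46.  -14. -166.]
0.0 [  26.   -4.  -45.   25.  -30. -159.] [  16.    9.  -49.   45.  -14. -167.]
0.0 [  29.   -3.  -47.   36.  -35. -144.] [  16.    9.  -50.   48.  -15. -164.]
0.0 [ 22.  -7. -49.  20. -16. 169.] [ 11.   8. -52.  46.  -3. 170.]
0.0 [ -19.   -8.  -44. -146.   -3. -134.] [ -26.   10.  -45. -145.  -24. -105.]
beta 20 20
0.0 [  24.   -3.  -39.   14.  -35. -151.] [  19.   10.  -40.   25.  -24. -147.]
0.0 [  22.   -3.  -39.    9.  -32. -156.] [  19.   10.  -39.   19.  -22. -148.]
0.0 [  29.   -1.  -41.   27.  -40. -139.] [  21.   11.  -44.   39.  -26. -144.]
0.0 [  33.    1.  -54.   58.  -44. -121.] [  19.   12.  -52.   70.  -30. -139.]
0.0 [ -23.   -7.  -48. -146.  -13. -123.] [ -28.   14.  -52. -156.  -38.  -98.]
beta 25 12
0.0 [  25.    1.  -33.   14.  -45. -136.] [  22.   13.  -35.   23.  -34. -133.]
0.0 [  29.    2.  -36.   22.  -47. -132.] [  24.   14.  -39.   35.  -35. -132.]
0.0 [  22.   -0.  -32.    6.  -42. -140.] [  20.   13.  -33.   15.  -33. -134.]
0.0 [  19.   -1.  -31.   -1.  -39. -144.] [  18.   12.  -31.    8.  -32. -135.]
0.0 [  11.   -4.  -32.  -21.  -29. -156.] [  12.   11.  -27.  -10.  -29. -137.]
```

```bash
cat > t3.py <<'E'
from ik import *
from plant import ctrl
MG=1
def ikf(pos,R,q0): return ik(pos,R,q0,spin=False)
def tcp(g,R): return g+R.apply([0,0,.019])
cur=ctrl.get_obs()["joint_pos"]
q=cur
for n,pos,R in[("lift",np.array([.515,.295,.21]),DOWN),("put",np.array([.515,.295,.0115]),DOWN),("put40",np.array([.515,.295,.0115]),Ro.from_euler("xyz",[180,0,207],degrees=True))]:
    q2,c=ikf(pos,R,q);print(n,q2.round(0),round(c,4));q=q2 if n!="put40" else q
for yaw in(-13,7,27):
  for l in(-20,-16):print("pick",yaw,l,*[v.round(4) for v in ikf(tcp(np.array([.515,.295,.029]),Rt(yaw,l)),Rt(yaw,l),q)])
for sp in(0,-20,-40):
  B=Rt(-13,40)*Ro.from_euler("z",sp,degrees=True)*Ro.from_euler("y",20,degrees=True)
  z=B.apply([0,0,1]);x=[23,-3,-39,14,-35,-151]
  for u in(.06,.015,0,-.03,-.06):
    x,c=ikf(tcp(T0+D*(u+.029),B),B,x);print("place",sp,u,np.round(x,0),round(c,4),B.inv().apply(D).round(2))
E
python3 t3.py
```

```text
lift [  49.   13.  -11.   -0.  -65. -152.] 0.0
put [  49.   25.  -24.   -0.  -41. -152.] 0.0
put40 [  49.   25.  -24.   -0.  -41. -112.] 0.0
pick -13 -20 [  38.303    33.7358   -4.6797  -17.0732  -65.3964 -132.2665] 0.0
pick -13 -16 [  40.1482   31.8772   -8.091   -14.664   -60.6084 -134.7381] 0.0
pick 7 -20 [  41.3279   35.2169   -3.8899  -12.001   -68.0654 -118.1477] 0.0
pick 7 -16 [  42.5835   33.0989   -7.5306  -10.3814  -62.8832 -119.7462] 0.0
pick 27 -20 [  44.7741   35.8404   -5.0133   -6.448   -68.3877 -104.3806] 0.0
pick 27 -16 [  45.4249   33.611    -8.5636   -5.6033  -63.1553 -105.2203] 0.0
place 0 0.06 [  27.   -3.  -40.   20.  -39. -144.] 0.0 [ 0.34  0.   -0.94]
place 0 0.015 [  24.    2.  -40.   22.  -33. -144.] 0.0 [ 0.34  0.   -0.94]
place 0 0 [  23.    4.  -40.   23.  -31. -144.] 0.0 [ 0.34  0.   -0.94]
place 0 -0.03 [  22.    7.  -41.   25.  -28. -145.] 0.0 [ 0.34  0.   -0.94]
place 0 -0.06 [  20.   10.  -41.   27.  -24. -146.] 0.0 [ 0.34  0.   -0.94]
place -20 0.06 [  30.   -2.  -42.   29.  -42. -137.] 0.0 [ 0.34  0.   -0.94]
place -20 0.015 [  27.    3.  -43.   33.  -36. -138.] 0.0 [ 0.34  0.   -0.94]
place -20 0 [  26.    5.  -44.   34.  -34. -139.] 0.0 [ 0.34  0.   -0.94]
place -20 -0.03 [  23.    8.  -44.   38.  -30. -140.] 0.0 [ 0.34  0.   -0.94]
place -20 -0.06 [  21.   11.  -45.   42.  -26. -143.] 0.0 [ 0.34  0.   -0.94]
place -40 0.06 [  33.   -1.  -46.   39.  -44. -129.] 0.0 [ 0.34  0.   -0.94]
place -40 0.015 [  29.    4.  -48.   45.  -38. -132.] 0.0 [ 0.34  0.   -0.94]
place -40 0 [  27.    5.  -48.   47.  -36. -133.] 0.0 [ 0.34  0.   -0.94]
place -40 -0.03 [  24.    8.  -49.   52.  -32. -137.] 0.0 [ 0.34  0.   -0.94]
place -40 -0.06 [  21.   11.  -49.   58.  -28. -140.] 0.0 [ 0.34  0.   -0.94]
```

```bash
python3 - <<'E'
from h import *
from scipy.spatial.transform import Slerp
from plant import ctrl
o=ctrl.get_obs();C=Ro.from_euler("xyz",o["orientation"],degrees=True)
sl=Slerp([0,1],Ro.concatenate([C,DOWN]));t=np.array([.515,.25,.21])
for f in(.33,.66,1):print(delta(o["tool_pos"]+f*(t-o["tool_pos"]),sl(f),o))
E
```

```text
[-4.07, 7.92, -1.42, -5.84, 11.2, 17.05]
[-8.14, 15.84, -2.85, -11.68, 22.41, 34.09]
[-12.33, 24.0, -4.31, -17.7, 33.95, 51.65]
```

Request:
{"method": "send_rows", "body": {"plan": [[[-0.5, 1, -0.2, -0.7, 1.4, 2.1], [-1.5, 2.9, -0.5, -2.1, 4.1, 6.2], [-2.6, 5, -0.9, -3.7, 7.1, 10.8], [-3.8, 7.4, -1.3, -5.5, 10.5, 16], [-5, 9.8, -1.8, -7.3, 13.9, 21.2], [-6.3, 12.2, -2.2, -9, 17.3, 26.3], [-7.5, 14.6, -2.6, -10.8, 20.7, 31.5], [-8.8, 17, -3.1, -12.6, 24.1, 36.7]]]}}

```text
clock: 9.57
tool_pos: [0.5333, 0.1754, 0.2216]
orientation: [-173.8, 8.8, -177.8]
force: [0.8, -1.4, -3.7]
opening: 0.0407
gripper_force: 30.0
```

```bash
python3 - <<'E'
from h import *
print(delta((.515,.25,.15),DOWN))
E
```

```text
[2.63, 8.22, 5.98, -5.01, 9.61, 14.68]
```

Request:
{"method": "send_rows", "body": {"plan": [[[0.6, 2, 0.8, -1.2, 2.3, 3.5], [1.2, 4, 2, -2.5, 4.8, 7.3], [1.8, 5.7, 3.5, -3.7, 7.2, 11], [2.3, 7.2, 5, -4.6, 8.8, 13.5], [2.6, 8, 5.8, -5, 9.6, 14.7], [2.6, 8.2, 6, -5, 9.6, 14.7], [2.6, 8.2, 6, -5, 9.6, 14.7], [2.6, 8.2, 6, -5, 9.6, 14.7]]]}}

```text
clock: 10.23
tool_pos: [0.5162, 0.2466, 0.1506]
orientation: [-179.9, 0.3, 167.2]
force: [0.3, -0.0, -2.9]
opening: 0.0407
gripper_force: 30.0
```

```bash
python3 - <<'E'
from h import *
from plant import ctrl
o=ctrl.get_obs();print(o["tool_pos"],o["orientation"],delta((.515,.25,.0135),DOWN,o))
E
```

```text
[0.51619781 0.24658486 0.15058801] [-179.8621725     0.30089257  167.22639727] [0.26, 0.34, 13.71, -0.14, 0.3, 0.23]
```

Request:
{"method": "send_rows", "body": {"plan": [[[0.1, 0.3, 2, -0.1, 0.3, 0.2], [0.1, 0.3, 5, -0.1, 0.3, 0.2], [0.1, 0.3, 8, -0.1, 0.3, 0.2], [0.1, 0.3, 10.5, -0.1, 0.3, 0.2], [0.1, 0.3, 12.3, -0.1, 0.3, 0.2], [0.1, 0.3, 13.2, -0.1, 0.3, 0.2], [0.1, 0.3, 13.6, -0.1, 0.3, 0.2], [0.1, 0.3, 13.8, -0.1, 0.3, 0.2]]]}}

```text
clock: 10.9
tool_pos: [0.5165, 0.2499, 0.0127]
orientation: [180.0, -0.0, 167.0]
force: [0.3, -0.3, -3.4]
opening: 0.041
gripper_force: 30.0
```

Request:
{"method": "send_rows", "body": {"plan": [[[0, 0, 0, 0, 0, 0], [0, 0, 0, 0, 0, 0], [0, 0, 0, 0, 0, 0]]]}}

```text
clock: 11.15
tool_pos: [0.5167, 0.2503, 0.0132]
orientation: [179.9, 0.0, 167.0]
force: [0.5, -0.1, -3.1]
opening: 0.041
gripper_force: 30.0
```

Underside is about 1.5 mm up. I'll lower the last bit and release.

Request:
{"method": "send_rows", "body": {"plan": [[[0, 0, 0.1, 0, 0, 0], [0, 0, 0.15, 0, 0, 0], [0, 0, 0.15, 0, 0, 0]]]}}

```text
clock: 11.4
tool_pos: [0.5165, 0.2502, 0.0116]
orientation: [180.0, -0.0, 167.0]
force: [-2.1, 0.7, 4.6]
opening: 0.0408
gripper_force: 30.0
```

Request:
{"method": "send_rows", "body": {"plan": [[[0, 0, 0, 0, 0, 0], [0, 0, 0, 0, 0, 0], [0, 0, 0, 0, 0, 0], [0, 0, 0, 0, 0, 0], [0, 0, 0, 0, 0, 0], [0, 0, 0, 0, 0, 0]]], "fingers": 1}}

```text
clock: 11.9
tool_pos: [0.516, 0.2497, 0.0104]
orientation: [-180.0, -0.1, 166.9]
force: [-0.7, 0.7, 0.2]
opening: 0.0754
gripper_force: 0.0
```

```bash
cat >> h.py <<'E'
RP=Rt(-13,-20);RQ=Rt(-13,20)
E
python3 - <<'E'
from h import *
from plant import ctrl
o=ctrl.get_obs();print(o["opening"],o["tool_pos"],o["orientation"])
c=np.array([*(o["tool_pos"]+DOWN.apply([-.0005,0,0]))[:2],.029]);print(c);np.save("c.npy",c)
up=o["tool_pos"]+[0,0,.06];print(delta(up,DOWN,o))
for h in(.07,.03,0):print(delta(c+RP.apply([0,0,.019-h]),RP,o))
E
```

```text
0.07541499109174182 [0.51604286 0.24971872 0.01036638] [-1.79975737e+02 -7.17988715e-02  1.66948484e+02]
[0.51653004 0.24960625 0.029     ]
[0.01, -0.0, -6.0, -0.02, -0.07, -0.05]
[-1.79, -0.0, -6.66, -0.01, 19.93, -0.06]
[-0.42, -0.0, -2.9, -0.01, 19.93, -0.06]
[0.6, -0.0, -0.08, -0.01, 19.93, -0.06]
```

Request:
{"method": "send_rows", "body": {"plan": [[[0, 0, -1, 0, 0, 0], [0, 0, -2.5, 0, 0, 0], [-0.2, 0, -4, 0, 3, 0], [-0.7, 0, -5.5, 0, 8, 0], [-1.2, 0, -6.5, 0, 14, 0], [-1.6, 0, -6.7, 0, 19, 0], [-1.8, 0, -6.7, 0, 20, 0], [-1.8, 0, -6.7, 0, 20, 0]]]}}

```text
clock: 12.57
tool_pos: [0.5353, 0.2447, 0.0768]
orientation: [-180.0, -20.1, 166.8]
force: [-0.4, 0.2, -0.3]
opening: 0.0876
gripper_force: 0.0
```

```bash
python3 - <<'E'
from h import *
from plant import ctrl
s=ctrl.snapshot("wrist");im=s["img"].astype(int);m=im[...,2]-im[...,1]>8
o=ctrl.get_obs();print(o["clock"],o["tool_pos"],o["orientation"],o["opening"])
c=np.load("c.npy");print(proj(s,[c[0],c[1],.005]),proj(s,[c[0],c[1],.042]))
np.savez("w6.npz",**s);b=cv2.convexHull(blob(m,(320,200)))[:,0];b=b[b[:,1]<290];P=np.array([plane(s,p,.005)[:2] for p in b])
from scipy.optimize import least_squares
q=least_squares(lambda q:np.hypot(P[:,0]-q[0],P[:,1]-q[1])-q[2],[.515,.25,.07]);print(q.x,np.abs(q.fun).max(),len(b))
print(delta(c+RP.apply([0,0,.019]),RP,o))
E
```

```text
12.6167 [0.53413248 0.24491148 0.07675084] [-179.92364293  -20.06333771  166.81051199] 0.08735867297240517
[318.78603615 267.46704354] [318.84623582 268.56695142]
[0.51679068 0.24986062 0.06908519] 0.0003503825162427393 38
[0.07, 0.06, 7.01, -0.01, -0.06, -0.18]
```

Request:
{"method": "send_rows", "body": {"plan": [[[0, 0, 1.5, 0, 0, 0], [0, 0.1, 3.2, 0, 0, 0], [0.1, 0.1, 4.8, 0, 0, 0], [0.1, 0.1, 6, 0, 0, -0.1], [0.1, 0.1, 6.7, 0, 0, -0.1], [0.1, 0.1, 6.9, 0, 0, -0.1], [0.1, 0.1, 7, 0, 0, -0.1], [0.1, 0.1, 7, 0, 0, -0.1]]]}}

```text
clock: 13.28
tool_pos: [0.5099, 0.2525, 0.0125]
orientation: [180.0, -20.0, 167.1]
force: [0.0, -0.4, -0.6]
opening: 0.0879
gripper_force: 0.0
```

Request:
{"method": "send_rows", "body": {"plan": [[[0, 0, 0, 0, 0, 0], [0, 0, 0, 0, 0, 0], [0, 0, 0, 0, 0, 0], [0, 0, 0, 0, 0, 0], [0, 0, 0, 0, 0, 0], [0, 0, 0, 0, 0, 0], [0, 0, 0, 0, 0, 0], [0, 0, 0, 0, 0, 0]]], "fingers": 0}}

```text
clock: 13.95
tool_pos: [0.5095, 0.2522, 0.012]
orientation: [180.0, -20.1, 167.0]
force: [1.5, 0.3, 0.6]
opening: 0.0408
gripper_force: 30.0
```

```bash
python3 - <<'E'
from h import *
from plant import ctrl
s=ctrl.snapshot("wrist");im=s["img"].astype(int);m=im[...,2]-im[...,1]>8
o=ctrl.get_obs();print(o["clock"],o["tool_pos"],o["orientation"],o["opening"],o["gripper_force"],o["force"])
np.savez("w7.npz",**s);b=cv2.convexHull(blob(m,(320,200)))[:,0];b=b[b[:,1]<285];P=np.array([plane(s,p,.005)[:2] for p in b])
from scipy.optimize import least_squares
q=least_squares(lambda q:np.hypot(P[:,0]-q[0],P[:,1]-q[1])-q[2],[.515,.25,.07]);print(q.x,np.abs(q.fun).max(),len(b))
C=Ro.from_euler("xyz",o["orientation"],degrees=True)
for z in(0,.029):print(C.inv().apply(np.array([q.x[0],q.x[1],z])-o["tool_pos"])*1000)
print(C.inv().apply([0,0,1]))
E
```

```text
14.0 [0.50953053 0.252133   0.01201034] [179.99884921 -20.07310057 167.0497772 ] 0.04063818968075451 29.999907596502453 [-0.90905181 -0.82226068  0.46832264]
[0.51707844 0.25029185 0.06925427] 0.00028202304921166876 36
[-11.41881733  -0.10297956   8.61446507]
[ -1.46547307  -0.10243247 -18.62394417]
[ 3.43218767e-01  1.88650647e-05 -9.39255491e-01]
```

Request:
{"method": "send_rows", "body": {"plan": [[[0.2, 0, -0.5, 0, 0, 0], [0.5, 0, -1.4, 0, 0, 0], [1.2, 0, -3.3, 0, 0, 0], [2.3, 0, -6.3, 0, 0, 0], [3.5, 0, -9.5, 0, 0, 0], [4.8, 0, -13, 0, 0, 0], [6, 0, -16.4, 0, 0, 0], [6.9, 0, -18.9, 0, 0, 0]]]}}

```text
clock: 14.67
tool_pos: [0.5101, 0.2522, 0.2175]
orientation: [179.9, -19.9, 167.1]
force: [0.6, 0.2, -3.0]
opening: 0.0407
gripper_force: 30.0
```

```bash
cat >> h.py <<'E'
OFF2=np.array([-.0113,-.0001,.0086]);AX=np.array([.3432,0,-.9393])
def G2(q,dx=0,dy=0): return T0+D*q+M@[dx/1000,dy/1000,0]-RQ.apply(OFF2),RQ
def W2(o):
    C=Ro.from_euler("xyz",o["orientation"],degrees=True);a=C.apply(AX)
    return (M.T@(o["tool_pos"]+C.apply(OFF2)-T0)*1000).round(2),(M.T@a*57.3).round(2)[:2],(M.T@o["force"]).round(2)
E
python3 - <<'E'
from h import *
from plant import ctrl
from scipy.spatial.transform import Slerp
o=ctrl.get_obs();print(o["tool_pos"],o["force"]);C=Ro.from_euler("xyz",o["orientation"],degrees=True)
p,R=G2(.05);print(p,delta(p,R,o))
E
```

```text
[0.51007417 0.25215884 0.21750491] [ 0.62800962  0.17737071 -2.9856487 ]
[ 0.55427918 -0.01515719  0.21118322] [-9.87, -25.06, -2.96, 0.14, -39.9, 0.06]
```

Request:
{"method": "send_rows", "body": {"plan": [[[-0.3, -0.8, -0.1, 0, -1.2, 0], [-1, -2.5, -0.3, 0, -4, 0], [-2, -5, -0.6, 0, -8, 0], [-3.2, -8, -0.9, 0, -12.7, 0], [-4.4, -11.2, -1.3, 0, -17.8, 0], [-5.7, -14.4, -1.7, 0, -22.9, 0], [-6.9, -17.5, -2.1, 0, -27.9, 0], [-7.9, -20, -2.4, 0, -31.9, 0]]]}}

```text
clock: 15.33
tool_pos: [0.5438, 0.0368, 0.2087]
orientation: [180.0, 12.0, 167.1]
force: [-0.3, -0.9, -4.2]
opening: 0.0406
gripper_force: 30.0
```

```bash
python3 - <<'E'
from h import *
from plant import ctrl
o=ctrl.get_obs();print(delta(*G2(.03),o),W2(o))
E
```

```text
[-3.13, -4.83, 1.98, 0.05, -7.96, 0.06] (array([ 20.1 ,  48.23, -61.27]), array([-7.86, -0.07]), array([ 2.79, -0.99,  3.14]))
```

Request:
{"method": "send_rows", "body": {"plan": [[[-1, -1.6, 0, 0, -2.6, 0], [-2, -3.1, 0.2, 0, -5.2, 0], [-2.8, -4.2, 0.4, 0, -7.2, 0], [-3.1, -4.8, 0.8, 0, -8, 0], [-3.1, -4.8, 1.2, 0, -8, 0], [-3.1, -4.8, 1.6, 0, -8, 0], [-3.1, -4.8, 1.9, 0, -8, 0], [-3.1, -4.8, 1.9, 0, -8, 0]]]}}

```text
clock: 16.0
tool_pos: [0.5675, -0.0154, 0.1955]
orientation: [-180.0, 19.7, 167.1]
force: [-0.5, 0.1, -3.1]
opening: 0.0409
gripper_force: 30.0
```

```bash
python3 - <<'E'
from h import *
from plant import ctrl
o=ctrl.get_obs();print(o["joint_pos"].round(0),delta(*G2(.006),o),W2(o))
s=ctrl.snapshot("scene")
cv2.imwrite("pics/s8.png",cv2.resize(s["img"][190:310,240:380],None,fx=5,fy=5,interpolation=cv2.INTER_CUBIC)[...,::-1])
t=ctrl.snapshot("top");cv2.imwrite("pics/t8.png",t["img"][...,::-1])
E
```

```text
[  26.    1.  -40.   21.  -36. -144.] [-0.83, -0.27, 2.21, -0.01, -0.25, 0.05] (array([  0.21,   2.74, -29.61]), array([-0.18, -0.01]), array([2.42, 0.01, 2.03]))
```

View pics/s8.png

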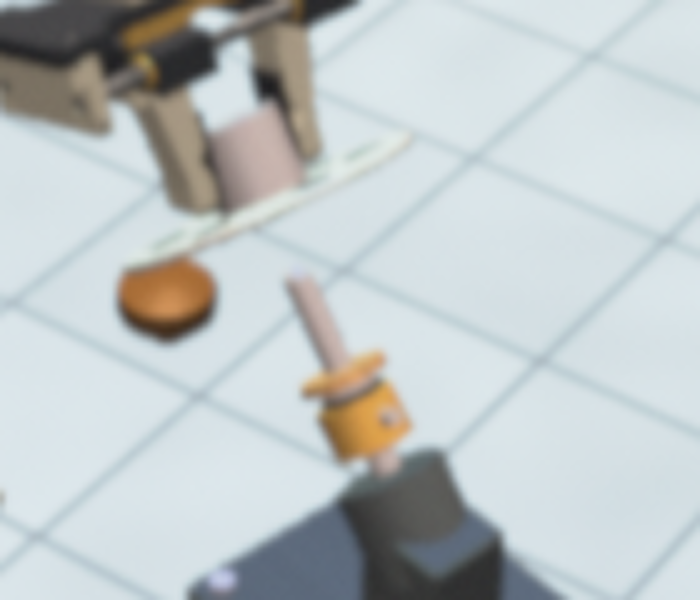

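The reel's axis lines up with the spindle: boss top at (245,125), flange centre at (270,205), tip at (297,283). I'll descend to just above the tip.

Request:
{"method": "send_rows", "body": {"plan": [[[-0.2, -0.2, 0.5, 0, -0.2, 0], [-0.4, -0.3, 1.1, 0, -0.2, 0], [-0.6, -0.3, 1.7, 0, -0.2, 0], [-0.8, -0.3, 2.1, 0, -0.2, 0], [-0.8, -0.3, 2.2, 0, -0.2, 0], [-0.8, -0.3, 2.2, 0, -0.2, 0], [-0.8, -0.3, 2.2, 0, -0.2, 0]]]}}

```text
clock: 16.68
tool_pos: [0.5816, -0.0221, 0.1782]
orientation: [-180.0, 20.0, 167.0]
force: [0.5, 0.2, -3.1]
opening: 0.0408
gripper_force: 30.0
```

```bash
cat > w.py <<'E'
from h import *
from plant import ctrl
o=ctrl.get_obs();print(o["clock"].__round__(2),*W2(o),o["moment"].round(2),delta(*G2(-.005),o))
E
python3 w.py
```

```text
16.68 [-0.38 -0.62 -6.6 ] [ 0.08 -0.01] [1.66 0.27 2.68] [0.31 1.56 0.  ] [-0.36, 0.06, 1.1, 0.0, 0.01, 0.03]
```

Request:
{"method": "send_rows", "body": {"plan": [[[0, 0.05, 0.1, 0, 0, 0], [-0.05, 0.05, 0.25, 0, 0, 0], [-0.1, 0.05, 0.4, 0, 0, 0], [-0.15, 0.05, 0.55, 0, 0, 0], [-0.2, 0.05, 0.65, 0, 0, 0], [-0.25, 0.05, 0.75, 0, 0, 0], [-0.25, 0.05, 0.75, 0, 0, 0]]]}}

```text
clock: 17.27
tool_pos: [0.5866, -0.0226, 0.172]
orientation: [180.0, 20.0, 167.0]
force: [-0.5, 0.2, -3.0]
opening: 0.0409
gripper_force: 30.0
```

```bash
python3 w.py
```

```text
17.27 [-0.18  0.02  1.33] [ 0.09 -0.03] [2.34 0.09 1.9 ] [0.31 1.54 0.05] [-0.11, -0.0, 0.35, 0.02, 0.02, 0.04]
```

No contact force. Continuing 8 mm down.

Request:
{"method": "send_rows", "body": {"plan": [[[-0.05, 0, 0.1, 0, 0, 0], [-0.1, 0, 0.25, 0, 0, 0], [-0.15, 0, 0.4, 0, 0, 0], [-0.2, 0, 0.55, 0, 0, 0], [-0.25, 0, 0.7, 0, 0, 0], [-0.3, 0, 0.8, 0, 0, 0], [-0.3, 0, 0.8, 0, 0, 0]]]}}

```text
clock: 17.85
tool_pos: [0.592, -0.0239, 0.1654]
orientation: [180.0, 20.0, 167.0]
force: [-0.3, 0.2, -2.7]
opening: 0.0409
gripper_force: 30.0
```

```bash
python3 w.py
```

```text
17.85 [-0.21  0.02  9.93] [ 0.08 -0.03] [2.   0.12 1.85] [ 0.31  1.56 -0.01] [0.19, -0.0, -0.46, 0.02, 0.01, 0.04]
```

Request:
{"method": "send_rows", "body": {"plan": [[[-0.05, 0, 0.15, 0, 0, 0], [-0.12, 0, 0.35, 0, 0, 0], [-0.21, 0, 0.6, 0, 0, 0], [-0.31, 0, 0.85, 0, 0, 0], [-0.4, 0, 1.1, 0, 0, 0], [-0.48, 0, 1.3, 0, 0, 0], [-0.51, 0, 1.4, 0, 0, 0], [-0.51, 0, 1.4, 0, 0, 0]]]}}

```text
clock: 18.52
tool_pos: [0.6013, -0.0261, 0.1539]
orientation: [-180.0, 20.0, 167.0]
force: [-0.1, -1.2, -3.0]
opening: 0.0409
gripper_force: 30.0
```

```bash
python3 w.py
```

```text
18.52 [-0.13 -0.05 24.89] [ 0.07 -0.02] [ 1.78 -1.14  2.43] [ 0.35  1.56 -0.01] [0.69, 0.01, -1.86, 0.01, 0.0, 0.04]
```

Request:
{"method": "send_rows", "body": {"plan": [[[-0.05, 0, 0.15, 0, 0, 0], [-0.12, 0, 0.35, 0, 0, 0], [-0.21, 0, 0.6, 0, 0, 0], [-0.31, 0, 0.85, 0, 0, 0], [-0.38, 0, 1.05, 0, 0, 0], [-0.43, 0, 1.18, 0, 0, 0], [-0.43, 0, 1.18, 0, 0, 0]]]}}

```text
clock: 19.1
tool_pos: [0.6092, -0.0279, 0.1443]
orientation: [-180.0, 20.0, 167.0]
force: [-0.5, 1.3, -3.1]
opening: 0.0407
gripper_force: 30.0
```

```bash
python3 w.py
```

```text
19.1 [-0.17 -0.05 37.47] [ 0.08 -0.02] [2.6  1.13 1.89] [ 0.35  1.62 -0.01] [1.13, 0.01, -3.05, 0.01, 0.0, 0.04]
```

Request:
{"method": "send_rows", "body": {"plan": [[[-0.03, 0, 0.09, 0, 0, 0], [-0.07, 0, 0.19, 0, 0, 0], [-0.1, 0, 0.28, 0, 0, 0], [-0.14, 0, 0.38, 0, 0, 0], [-0.17, 0, 0.47, 0, 0, 0], [-0.21, 0, 0.56, 0, 0, 0], [-0.21, 0, 0.56, 0, 0, 0]]]}}

```text
clock: 19.68
tool_pos: [0.613, -0.0287, 0.14]
orientation: [180.0, 20.0, 167.0]
force: [-0.7, 0.2, -3.3]
opening: 0.041
gripper_force: 30.0
```

```bash
python3 w.py
```

```text
19.68 [-3.800e-01  4.000e-02  4.327e+01] [ 0.09 -0.03] [2.7  0.07 2.1 ] [0.34 1.54 0.01] [1.34, -0.0, -3.58, 0.02, 0.02, 0.04]
```

Request:
{"method": "send_rows", "body": {"plan": [[[-0.03, 0, 0.09, 0, 0, 0], [-0.06, 0, 0.19, 0, 0, 0], [-0.09, 0, 0.28, 0, 0, 0], [-0.12, 0, 0.38, 0, 0, 0], [-0.15, 0, 0.47, 0, 0, 0], [-0.15, 0, 0.47, 0, 0, 0]]]}}

```text
clock: 20.18
tool_pos: [0.6159, -0.0293, 0.1362]
orientation: [180.0, 20.0, 167.0]
force: [-0.1, 0.5, -2.6]
opening: 0.041
gripper_force: 30.0
```

```bash
python3 w.py
```

```text
20.18 [-0.26  0.05 48.13] [ 0.1  -0.03] [1.83 0.44 1.91] [0.37 1.64 0.02] [1.5, -0.0, -4.05, 0.02, 0.03, 0.04]
```

Request:
{"method": "send_rows", "body": {"plan": [[[-0.02, 0, 0.06, 0, 0, 0], [-0.05, 0, 0.13, 0, 0, 0], [-0.07, 0, 0.19, 0, 0, 0], [-0.09, 0, 0.25, 0, 0, 0], [-0.11, 0, 0.3, 0, 0, 0], [-0.11, 0, 0.3, 0, 0, 0]]]}}

```text
clock: 20.68
tool_pos: [0.6179, -0.0298, 0.1338]
orientation: [180.0, 20.0, 167.0]
force: [-4.3, 0.4, 1.7]
opening: 0.0406
gripper_force: 30.0
```

```bash
python3 w.py
```

```text
20.68 [-2.600e-01  5.000e-02  5.129e+01] [ 0.1  -0.03] [ 2.22 -0.58 -4.09] [ 0.43  2.34 -0.03] [1.6, -0.0, -4.34, 0.02, 0.03, 0.04]
```

Contact with the collar at about 51 mm, at 6 N. Pushing on in small steps.

Request:
{"method": "send_rows", "body": {"plan": [[[-0.02, 0, 0.06, 0, 0, 0], [-0.05, 0, 0.13, 0, 0, 0], [-0.07, 0, 0.19, 0, 0, 0], [-0.09, 0, 0.25, 0, 0, 0], [-0.11, 0, 0.3, 0, 0, 0], [-0.11, 0, 0.3, 0, 0, 0]]]}}

```text
clock: 21.18
tool_pos: [0.6199, -0.0303, 0.1312]
orientation: [180.0, 20.0, 167.0]
force: [-3.3, 0.6, 0.3]
opening: 0.0408
gripper_force: 30.0
```

```bash
python3 w.py
```

```text
21.18 [-2.500e-01  4.000e-02  5.455e+01] [ 0.1  -0.03] [ 2.38 -0.11 -2.36] [ 0.29  2.23 -0.12] [1.72, -0.0, -4.65, 0.02, 0.02, 0.03]
```

Request:
{"method": "send_rows", "body": {"plan": [[[-0.02, 0, 0.05, 0, 0, 0], [-0.04, 0, 0.1, 0, 0, 0], [-0.05, 0, 0.14, 0, 0, 0], [-0.07, 0, 0.19, 0, 0, 0], [-0.07, 0, 0.19, 0, 0, 0]]]}}

```text
clock: 21.6
tool_pos: [0.6212, -0.0306, 0.1298]
orientation: [180.0, 20.0, 167.0]
force: [-4.5, 0.2, 3.3]
opening: 0.0409
gripper_force: 30.0
```

```bash
python3 w.py
```

```text
21.6 [-2.500e-01  2.000e-02  5.649e+01] [ 0.1  -0.03] [ 1.21 -0.83 -5.37] [ 0.38  2.56 -0.1 ] [1.78, 0.0, -4.83, 0.02, 0.03, 0.04]
```

Request:
{"method": "send_rows", "body": {"plan": [[[-0.02, 0, 0.05, 0, 0, 0], [-0.04, 0, 0.1, 0, 0, 0], [-0.04, 0, 0.1, 0, 0, 0]]]}}

```text
clock: 21.85
tool_pos: [0.6217, -0.0307, 0.1291]
orientation: [180.0, 20.0, 167.0]
force: [-7.9, 1.1, 5.4]
opening: 0.0409
gripper_force: 30.0
```

```bash
python3 w.py
```

```text
21.85 [-3.000e-01  3.000e-02  5.735e+01] [ 0.1  -0.03] [ 2.66 -0.7  -9.22] [ 0.62  3.2  -0.07] [1.82, 0.0, -4.91, 0.02, 0.03, 0.03]
```

Request:
{"method": "send_rows", "body": {"plan": [[[-0.02, 0, 0.05, 0, 0, 0], [-0.03, 0, 0.08, 0, 0, 0], [-0.03, 0, 0.08, 0, 0, 0]]]}}

```text
clock: 22.1
tool_pos: [0.6221, -0.0308, 0.1287]
orientation: [180.0, 20.0, 167.0]
force: [-10.9, 2.8, 7.0]
opening: 0.0409
gripper_force: 30.0
```

```bash
python3 w.py
```

```text
22.1 [-0.32  0.   57.98] [ 0.11 -0.04] [  4.13   0.28 -12.54] [ 0.86  3.68 -0.  ] [1.84, 0.0, -4.97, 0.02, 0.04, 0.04]
```

Request:
{"method": "send_rows", "body": {"plan": [[[-0.01, 0, 0.03, 0, 0, 0], [-0.02, 0, 0.06, 0, 0, 0], [-0.02, 0, 0.06, 0, 0, 0]]]}}

```text
clock: 22.35
tool_pos: [0.6225, -0.0309, 0.1283]
orientation: [180.0, 20.0, 167.0]
force: [-11.6, 2.4, 8.1]
opening: 0.0411
gripper_force: 30.0
```

```bash
python3 w.py; python3 - <<'E'
from h import *
from plant import ctrl
s=ctrl.snapshot("scene");np.savez("s9.npz",**s)
# back off by 3 mm of travel in tool axes
print((RQ.inv().apply(D)*.3).round(3))
E
```

```text
22.35 [-0.34  0.   58.47] [ 0.11 -0.04] [  3.85  -0.3  -13.84] [1.   3.98 0.02] [1.86, 0.0, -5.02, 0.02, 0.04, 0.04]
[ 0.103  0.    -0.282]
```

Axial load is about 16–17 N with a clear 5 N/mm buffer rise past the 8 mm travel, so the collar has bottomed. I'll relieve the load, release, and retreat.

Request:
{"method": "send_rows", "body": {"plan": [[[0.02, 0, -0.05, 0, 0, 0], [0.04, 0, -0.1, 0, 0, 0], [0.05, 0, -0.14, 0, 0, 0], [0.06, 0, -0.17, 0, 0, 0], [0.06, 0, -0.17, 0, 0, 0], [0.06, 0, -0.17, 0, 0, 0]]]}}

```text
clock: 22.9
tool_pos: [0.6215, -0.0307, 0.1294]
orientation: [180.0, 20.0, 167.0]
force: [-6.3, 1.3, 3.5]
opening: 0.0407
gripper_force: 30.0
```

```bash
python3 w.py
```

```text
22.9 [-2.900e-01  3.000e-02  5.699e+01] [ 0.1  -0.04] [ 2.61 -0.17 -6.81] [ 0.48  2.92 -0.1 ] [1.8, 0.0, -4.88, 0.03, 0.03, 0.04]
```

Request:
{"method": "send_rows", "body": {"plan": [[[0.02, 0, -0.05, 0, 0, 0], [0.04, 0, -0.1, 0, 0, 0], [0.05, 0, -0.14, 0, 0, 0], [0.05, 0, -0.14, 0, 0, 0], [0.05, 0, -0.14, 0, 0, 0]]]}}

```text
clock: 23.32
tool_pos: [0.621, -0.0303, 0.1302]
orientation: [180.0, 20.0, 167.0]
force: [0.4, 0.1, -2.5]
opening: 0.0409
gripper_force: 30.0
```

```bash
python3 w.py
```

```text
23.32 [-0.39  0.31 55.96] [ 0.1  -0.05] [1.38 0.2  2.16] [ 0.31  1.59 -0.02] [1.78, -0.02, -4.78, 0.04, 0.03, 0.04]
```

```bash
python3 - <<'E'
from h import *
from plant import ctrl
S=dict(np.load("scene0.npz"));s=ctrl.snapshot("scene");np.savez("s10.npz",**s)
f=lambda a:cv2.resize(a["img"][248:298,290:338],None,fx=8,fy=8,interpolation=cv2.INTER_CUBIC)
cv2.imwrite("pics/m10.png",np.hstack([f(S),f(s)])[...,::-1])
for L in(.048,.0505,.056,.0585):print(L,(8*(proj(S,T0-L*D)-[290,248])).round(0))
E
```

```text
0.048 [139. 122.]
0.0505 [143. 130.]
0.056 [151. 148.]
0.0585 [155. 156.]
```

View pics/m10.png

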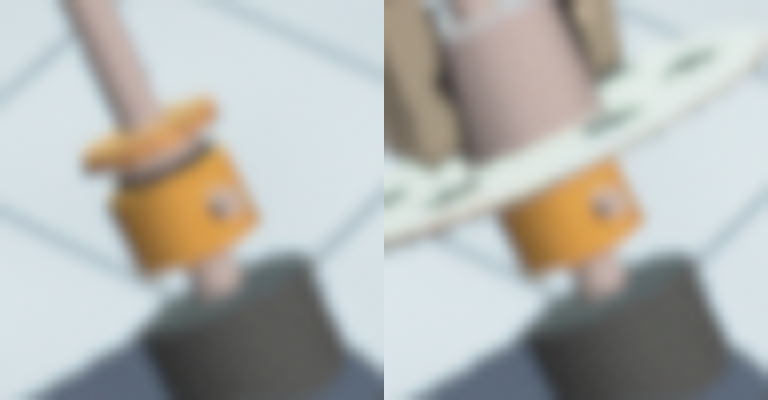

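The picture shows the collar, at (150,131) with a gap above the sleeve before, now hidden tight behind the flange. Slide then buffer onset about 8 mm after contact fits bottoming. Now I'll release.

Request:
{"method": "send_rows", "body": {"plan": [[[0, 0, 0, 0, 0, 0], [0, 0, 0, 0, 0, 0], [0, 0, 0, 0, 0, 0], [0, 0, 0, 0, 0, 0], [0, 0, 0, 0, 0, 0], [0, 0, 0, 0, 0, 0], [0, 0, 0, 0, 0, 0], [0, 0, 0, 0, 0, 0]]], "fingers": 1}}

```text
clock: 24.03
tool_pos: [0.6208, -0.0304, 0.1305]
orientation: [180.0, 20.0, 167.0]
force: [-0.5, -0.4, -0.1]
opening: 0.0858
gripper_force: 0.0
```

Request:
{"method": "send_rows", "body": {"plan": [[[0, 0, -0.5, 0, 0, 0], [0, 0, -1.5, 0, 0, 0], [0, 0, -3, 0, 0, 0], [0, 0, -5, 0, 0, 0], [0, 0, -7, 0, 0, 0], [0, 0, -9, 0, 0, 0], [0, 0, -10.5, 0, 0, 0], [0, 0, -11, 0, 0, 0]]]}}

```text
clock: 24.7
tool_pos: [0.5844, -0.0214, 0.2369]
orientation: [179.8, 20.2, 167.0]
force: [1.6, 0.9, -0.0]
opening: 0.0879
gripper_force: 0.0
```

```bash
python3 - <<'E'
from h import *
from plant import ctrl
o=ctrl.get_obs();print(o["clock"],o["tool_pos"],o["opening"],o["force"])
s=ctrl.snapshot("scene");a=dict(np.load("s10.npz"))
def fl(x):
    im=x["img"].astype(int);m=np.zeros(im.shape[:2],bool);h=cv2.cvtColor(x["img"],cv2.COLOR_RGB2HSV)
    m[240:300,270:345]=(h[240:300,270:345,1]>120)&(h[240:300,270:345,2]>120);ys,xs=np.nonzero(m);return m.sum(),ys.min(),xs.mean(),ys.mean()
print("orange (sleeve) before/after release",fl(a),fl(s))
S0=dict(np.load("scene0.npz"))
d=np.abs(s["img"].astype(int)-S0["img"]).sum(2)>60
n,l,st,c=cv2.connectedComponentsWithStats(d.astype(np.uint8));print([(st[i].tolist()) for i in range(1,n) if st[i,4]>25])
cv2.imwrite("pics/final.png",s["img"][...,::-1])
E
```

```text
24.7 [ 0.58442984 -0.02136376  0.23689045] 0.0878857652515698 [ 1.59017685  0.9339353  -0.04026372]
orange (sleeve) before/after release (np.int64(112), np.int64(240), np.float64(309.7142857142857), np.float64(272.83035714285717)) (np.int64(219), np.int64(243), np.float64(292.53881278538813), np.float64(260.83561643835617))
[[0, 0, 25, 45, 594], [79, 0, 13, 28, 151], [150, 0, 47, 177, 3323], [182, 0, 148, 227, 11152], [93, 38, 53, 94, 999], [146, 125, 5, 10, 33], [74, 130, 48, 57, 664], [95, 136, 35, 15, 198], [132, 140, 5, 8, 26], [96, 142, 25, 13, 85], [329, 207, 23, 18, 257], [334, 227, 7, 5, 28], [325, 231, 34, 7, 53], [280, 247, 41, 34, 416]]
```

Request:
{"method": "send_rows", "body": {"plan": [[[0, 0, -1, 0, 0, 0], [0, 0, -2, 0, 0, 0], [0, 0, -2.5, 0, 0, 0], [0, 0, -2.5, 0, 0, 0], [0, 0, -2.5, 0, 0, 0], [0, 0, -2.5, 0, 0, 0]]]}}

```text
clock: 25.25
tool_pos: [0.5755, -0.0202, 0.2562]
orientation: [-180.0, 20.0, 167.0]
force: [-0.7, -0.1, -0.2]
opening: 0.088
gripper_force: 0.0
```

```bash
python3 - <<'E'
from h import *
from plant import ctrl
s=ctrl.snapshot("wrist");im=s["img"].astype(int);m=im[...,2]-im[...,1]>8
b=cv2.convexHull(blob(m,proj(s,T0-.05*D+.055*M[:,0]).astype(int)))[:,0];b=b[b[:,1]<285]
# cast onto the plane normal to the axis through the expected flange top
P=[]
for p in b:
    c,d=ray(s,p);c0=T0-.0515*D;k=((c0-c)@D)/(d@D);P.append((M.T@(c+k*d-c0))[:2])
P=np.array(P)
from scipy.optimize import least_squares
q=least_squares(lambda q:np.hypot(P[:,0]-q[0],P[:,1]-q[1])-q[2],[0,0,.07]);print(q.x,np.abs(q.fun).max(),len(b))
print(ctrl.close_job())
E
```

```text
[-0.00723664  0.00031985  0.0627563 ] 5.323969903825443e-09 1
the job is handed in; nothing more can be done
None
```

The reel is on the spindle, boss outwards, and let go, and the job was handed in at about 25 s. I judge the drag collar bottomed by feel: about 6 N of slide, then a buffer rise to a peak of about 17 N. I never saw the collar directly at the end, because the flange hides it, and my last camera check of the reel's seat gave no usable fit. Scene images before and after show no change outside the arm, the reel and the spindle.

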